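# Check a picture-frame corner with the square and bolt it

### The job

Two picture-frame corners sit in clamps on the craft table; one already has its bolt pushed in and is finished, the other still has its bolt pulled out. Pick up the wooden square by its handle and, without letting go, press it gently, flat and flush, into the inside of the unfinished corner so that it touches both rails without gaps, for a good second; after that, push that corner's bolt fully home. Leave the square lying flat in the middle of the round cork mat, the finished corner's bolt pushed in, and everything else where it stands.

Things in the scene. Friction and masses are not known exactly. Their poses are not given: they have to be found in the camera images.
- square: The square: loose, rigid dark wood, about 250 g. A flat L 10 mm thick with two equal legs 24 mm wide, 120 mm along the outer edges, joined by a flat diagonal brace 26 mm wide, 9 thick, on which an upright bar handle stands. Origin under the handle's centre, on the underside; axes as square_grip. The only L with a handle: the plain triangle is not it.
- square_grip (a point): Centre of the square's handle, 35 mm above its underside; bar 75 mm long, 18 thick, 10 to 60 mm above the underside. z up; outer corner at x=-60, y=-60 mm; one leg runs from it along +x to x=60, the other along +y to y=60. The bar's length lies along (1,-1) of x,y; its 18 mm thickness, the way to grip it, along (1,1).
- square_corner (a point): The square's outer right-angled corner, 5 mm above its underside (half its plate thickness); axes as square_grip.
- mat_top (a point): Centre of the top of the round cork mat, 190 mm across, 5 mm thick, fixed to the table, z up.
- corner_a (a point): Inside corner of frame corner a (the corner still to be checked, bolt pulled out at the start), at table level, z up. One rail runs along +x, one along +y, 130 mm from this point; inner faces are the upright planes y=0 and x=0, free space at x,y>0. The square seats with its x, y axes along these, its outer corner here, its handle at x=60, y=60 mm. All fixed to the table.
- rail_x_a: Rail of frame corner a along its x axis: smooth waxed pale wood (friction about 0.2), 25 mm wide (outwards from the inner face), 24 mm high. Outside it is a bolt latch: bed 12 mm high (x 15 to 130, y -64 to -25 mm from corner_a), two guides 26 mm high at x 26 to 36 and 56 to 66. Its origin lies at x=50, y=35 mm from corner_a, same axes.
- rail_y_a: Rail of frame corner a along its y axis, same section. Origin and axes as rail_x_a.
- bolt_a (a joint): Travel of the bolt of frame corner a, m: 0 fully pulled out, 0.035 fully pushed in (nose through the far guide, towards the corner). It slides to -x of corner_a, against about 3 N of friction, and stays where it is left.
- knob_a (a point): The upright knob on the bolt of frame corner a: 16 mm along the slide (x), 26 mm across, 24 to 68 mm above the table; this point is 48 mm up, at x = 110 mm minus the bolt's travel, y = -45 mm from corner_a; axes as corner_a. Pushing it to -x pushes the bolt in.
- corner_b (a point): Inside corner of frame corner b (the finished corner, bolt already pushed in), at table level, z up. One rail runs along +x, one along +y, 130 mm from this point; inner faces are the upright planes y=0 and x=0, free space at x,y>0. The square seats with its x, y axes along these, its outer corner here, its handle at x=60, y=60 mm. All fixed to the table.
- rail_x_b: Rail of frame corner b along its x axis: smooth waxed pale wood (friction about 0.2), 25 mm wide (outwards from the inner face), 24 mm high. Outside it is a bolt latch: bed 12 mm high (x 15 to 130, y -64 to -25 mm from corner_b), two guides 26 mm high at x 26 to 36 and 56 to 66. Its origin lies at x=50, y=35 mm from corner_b, same axes.
- rail_y_b: Rail of frame corner b along its y axis, same section. Origin and axes as rail_x_b.
- bolt_b (a joint): Travel of the bolt of frame corner b, m: 0 fully pulled out, 0.035 fully pushed in (nose through the far guide, towards the corner). It slides to -x of corner_b, against about 3 N of friction, and stays where it is left.
- knob_b (a point): The upright knob on the bolt of frame corner b: 16 mm along the slide (x), 26 mm across, 24 to 68 mm above the table; this point is 48 mm up, at x = 110 mm minus the bolt's travel, y = -45 mm from corner_b; axes as corner_b. Pushing it to -x pushes the bolt in.
- juice: Bystander: juice bottle, 60 mm across, 170 high, stands outside the y rail of corner a. Origin at the centre of its underside. Loose; leave it where it is.
- jar: Bystander: glass jar, 68 mm across, 85 high, stands beyond the open side of corner a. Origin at the centre of its underside. Loose; leave it where it is.
- mug_b: Bystander: white mug, 76 mm across plus handle, 90 high, beyond the open side of corner b. Origin at the centre of its underside. Loose; leave it where it is.
- mug_n: Bystander: white mug, 76 mm across plus handle, 90 high, near the robot. Origin at the centre of its underside. Loose; leave it where it is.
- glue: Bystander: white glue bottle, 48 mm across, 130 high, at the back. Origin at the centre of its underside. Loose; leave it where it is.
- tin: Bystander: tin, 72 mm across, 95 high, at the back. Origin at the centre of its underside. Loose; leave it where it is.
- triangle: Bystander: plain thin wooden set triangle without a handle, legs 110 mm, 6 mm thick, lying near the robot. Origin at the centre of its underside. Loose; leave it where it is.
There are look-alikes about, which are no part of the job. What is shaped like the square but green or orange is not meant.

How it is judged:
On the way, in this order (a step that is already met when the one before it is completed fails the run):
1. the held square is pressed flush against both inner faces of the unfinished corner (corners within 4 mm, within 0.02 rad, over 0.5 N on each face) for 0.8 s (contact force between square and rail_x_a above 0.5 N and contact force between square and rail_y_a above 0.5 N and contact force between the fingers and square above 0.5 N and angle between the x axis of square_grip and the x axis of corner_a, either way round below 0.02 rad and angle between the z axis of square_grip and the z axis of corner_a, either way round below 0.05 rad and horizontal distance between square_corner and corner_a below 0.004 m and height (world z) of square_corner below 0.017 m), for 0.8 s.
2. then that corner's bolt is pushed home (value of joint bolt_a above 0.031 m), for 0.1 s.
At the end, for the whole second after the job is handed in: Both bolts are pushed in to within 4 mm of the end of travel; the square lies still and flat on the cork mat, right way up, handle centre within 35 mm of the mat's centre (value of joint each of bolt_a, bolt_b above 0.031 m and horizontal distance between square_grip and mat_top below 0.035 m and angle between square_grip's own z axis and vertical below 0.05 rad and z of square_grip in the frame of mat_top below 0.042 m and linear speed of square below 0.02 m/s); the robot touches nothing.
It fails at once if the square is rammed against the rails (over 40 N) (contact force between square and rail_x_a above 40 N or contact force between square and rail_y_a above 40 N).
It fails at once if the finished corner's bolt is moved (value of joint bolt_b below 0.028 m).
It fails at once if a bystander is shifted by over 30 mm (distance of any of juice, jar, mug_b, mug_n, glue, tin, triangle from where it was at the start of the episode above 0.03 m).
It fails at once if a standing bystander is tipped over (angle between any of juice, jar, mug_b, mug_n, glue, tin's own z axis and vertical above 0.5 rad).
It also fails if it takes over 69 s, if anything falls off the work surface, if the arm or the gripper's body presses on something with over 40 N, if the wrist force passes 120 N, or if a joint passes its speed limit or range.

### The arm

A 7-joint arm with a two-finger parallel gripper is mounted at the origin on the work surface. World frame = base frame: x ahead of the robot, y to its left, z up, the work surface at z = 0. Lengths are in m, angles in rad, forces in N, time in s.
With the tool pointing down it reaches from about 0.425 to 0.925 m from the base axis. Payload 6.8 kg.
Tool frame: the origin (TCP) lies on the mounting face of the last link; the fingertips stand 173 mm ahead of it and the grasp point (between the pads) lies 155 mm ahead of it; y points along the fingers, x is the direction in which the jaws open and shut, and the axes are right-handed (so a half turn about y gives the same grasp; the last joint's range is limited). The gripper opens to 85 mm and grips with 20 to 120 N. Pads are 22 mm wide; open, the fingers measure 114 mm over their backs; the gripper's body (76 mm by 85 mm) begins 54 mm behind the grasp point. The pads swing forward as they close: fully open they stand 13 mm farther back than shut.
Start: joints at [-1.283, 0.477, 0.022, 1.555, -0.011, 1.109, -0.083], TCP at [0.26, 0.623, 0.405] pointing down, gripper open.
Joint ranges: [-2.96, 2.96], [-0.34, 2.1], [-1.41, 1.46], [0.24, 2.44], [-1.37, 4.51], [0.17, 1.92], [-2.96, 2.96]. Speed limits (rad/s): [2.39, 2.39, 3.14, 3.14, 3.14, 3.14, 3.14].

### API

Orientations are given as a rotation vector (axis times angle).
In Python, from bench import r gives the robot as it stands.
- The arm moves only by the tool step_arm, never from a script. Its arguments are lists of equal length, an entry for each row: "xyz": the shift along the tool's x, y, z scaled (see below), a list of three; "rotation": the turn, a rotation vector about the tool's x, y, z scaled (see below), a list of three. A call has 1 to 20 rows; each row is the pose to reach, as a shift and turn from the pose measured when the call began, along the tool's axes at that moment; what a row does not reach only later rows make up. The controller multiplies each number of a shift by 30 cm and each number of a turn by 90 degrees. A row lasts 1/8 s, in which the tool goes at most 62.5 mm and 10.7 degrees, less where a joint would pass 70% of its speed; a pose out of reach is approached as far as the arm can. A call with a number of a shift or a turn outside -1 to 1 is refused whole. A call with a gripper value outside its range is refused whole. "grip" is the closure, from 0 (fully open) to 1 (shut), set as the call begins (left out, the last holds). The fingers move at their own pace and stop on an object; "force" is the grip in N (left out, the last holds). Time passes only in rows, so rows that repeat a pose let the fingers close. It gives the time, the measured TCP pose, the force and the opening at its end, in the units of the state.
- r.get_obs(): the state, without advancing time (a new reading comes with each control period).
- r.grab_frame(name): name is "side" or "top"; returns a dict with "pixels" (384x512x3 uint8, red, green, blue), "fx", "fy", "cx", "cy" (pixels), "position" and "attitude" of the camera in the world. Camera axes: x right, y down, z forward; pixel columns grow to the right and rows downward; lengths in m; the calibration is good to about 2 mm. A picture is of the moment at which its call begins. There is no depth.
- r.hand_in(): hands the job in, once; it reports no verdict.
The state is a dict: "clock": time; "joints": joint angles; "qvel": joint speeds; "tau": joint torques, N m; "tcp_pos": TCP position; "orientation": TCP orientation; "contact_force": force on the tool from outside, world axes, zero at the start; "moment": the same for the moment, N m; "grip_width": finger opening in m.
Only numpy, scipy, OpenCV 4.12 (cv2) and the standard library are available. Lean on these libraries where they do the work, as an engineer would, in place of code of your own. Each camera call takes 0.05 s, during which the arm holds its last target.

## Working session

There is one attempt and no reset: what is moved stays moved. The work goes in short steps, Python scripts to look and compute and a tool call to move; the robot and the scene stay as the last step left them, time stands still between calls to the robot, and variables do not carry over. Pictures are saved under pics/ and viewed, and the job is handed in when it is done.

Besides the shell and the picture viewer there is one more tool, called as name(argument=value, ...), one argument or row to a line, values as JSON. step_arm: Moves the arm, as the interface text tells. Its arguments: {"type":"object","properties":{"xyz":{"type":"array"},"rotation":{"type":"array"},"grip":{"type":"number"},"force":{"type":"number"}},"required":["xyz","rotation"]}

```bash
ls; mkdir -p pics; python3 - <<'E'
from bench import r
import cv2,numpy as np
o=r.get_obs();print(o)
for n in("side","top"):
    f=r.grab_frame(n);print(n,{k:v for k,v in f.items() if k!="pixels"})
    cv2.imwrite(f"pics/{n}0.png",f["pixels"][:,:,::-1])
    np.save(f"pics/{n}0.npy",f["pixels"])
E
```

```text
pics
{'clock': 0.0, 'joints': array([-1.28308031,  0.47778567,  0.02233722,  1.55642645, -0.01151254,
        1.10931685, -0.08311159]), 'qvel': array([-7.11615509e-04, -1.74811697e-03, -1.94976150e-03, -1.01641556e-03,
       -2.64563490e-05,  2.36313819e-04,  2.03589111e-03]), 'tau': array([ 4.23439287e-04, -5.96453476e+01,  1.60813205e+00, -2.81180549e+01,
        1.25112713e-02,  9.45131615e-03,  4.52713903e-05]), 'tcp_pos': array([0.26013779, 0.62256448, 0.40374562]), 'orientation': array([-1.37197241, -0.91185455,  0.9142173 ]), 'contact_force': array([-0.26744324,  0.22793861,  0.28765525]), 'moment': array([-0.04837207, -0.01142019, -0.01124919]), 'grip_width': 0.08531763506616917}
side {'fx': 430.12339020098835, 'fy': 430.12339020098835, 'cx': 255.81071770266175, 'cy': 192.8229287665997, 'position': array([ 0.12948179, -0.82695826,  0.9141905 ]), 'attitude': array([-2.30005222,  0.44793266, -0.21754416])}
top {'fx': 484.69075180748604, 'fy': 484.69075180748604, 'cx': 253.58145473392173, 'cy': 197.5053017463827, 'position': array([0.35394529, 0.0163649 , 1.81563483]), 'attitude': array([-2.17411083,  2.18819484, -0.09456665])}
```

View pics/top0.png

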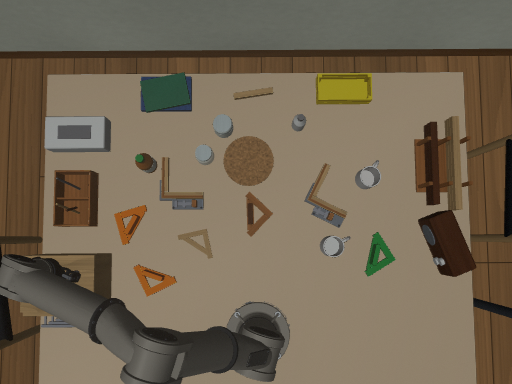

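View pics/side0.png

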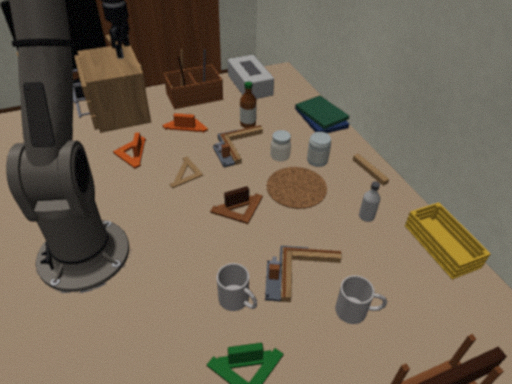

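```bash
python3 - <<'E'
from scipy.spatial.transform import Rotation as R
for v in([-1.37197241, -0.91185455,  0.9142173 ],[-2.30005222,  0.44793266, -0.21754416],[-2.17411083,  2.18819484, -0.09456665]):
    print(R.from_rotvec(v).as_matrix().round(3))
E
```

```text
[[ 0.386 -0.001 -0.923]
 [ 0.923 -0.002  0.386]
 [-0.002 -1.    -0.   ]]
[[ 0.924 -0.252  0.289]
 [-0.383 -0.643  0.663]
 [ 0.019 -0.723 -0.691]]
[[-0.007 -0.997  0.082]
 [-1.     0.006 -0.004]
 [ 0.004 -0.083 -0.997]]
```

```bash
cat > h.py <<'E'
import numpy as np,cv2
from scipy.spatial.transform import Rotation as R
CAM={"side":dict(f=430.12339020098835,cx=255.81071770266175,cy=192.8229287665997,p=[0.12948179,-0.82695826,0.9141905],a=[-2.30005222,0.44793266,-0.21754416]),
"top":dict(f=484.69075180748604,cx=253.58145473392173,cy=197.5053017463827,p=[0.35394529,0.0163649,1.81563483],a=[-2.17411083,2.18819484,-0.09456665])}
def proj(P,n):
    c=CAM[n];q=(np.atleast_2d(P)-c['p'])@R.from_rotvec(c['a']).as_matrix()
    return np.c_[c['f']*q[:,0]/q[:,2]+c['cx'],c['f']*q[:,1]/q[:,2]+c['cy']]
def unproj(uv,n,z):
    c=CAM[n];uv=np.atleast_2d(uv).astype(float)
    d=np.c_[(uv[:,0]-c['cx'])/c['f'],(uv[:,1]-c['cy'])/c['f'],np.ones(len(uv))]@R.from_rotvec(c['a']).as_matrix().T
    s=(z-c['p'][2])/d[:,2];return np.array(c['p'])+d*s[:,None]
def crop(img,u0,v0,w,h,k,name,lines=()):
    m=cv2.resize(np.ascontiguousarray(img[v0:v0+h,u0:u0+w,::-1]),None,fx=k,fy=k,interpolation=cv2.INTER_CUBIC)
    for L,col in lines:
        for i in range(len(L)-1):
            a,b=[tuple(int(t) for t in np.round(((np.array(L[j])-[u0,v0])+.5)*k-.5)) for j in(i,i+1)]
            cv2.line(m,a,b,col,1)
    cv2.imwrite(name,m)
E
python3 - <<'E'
from h import *
t=np.load('pics/top0.npy');s=np.load('pics/side0.npy')
crop(t,130,140,150,110,5,'pics/t1.png')
crop(s,195,110,150,120,5,'pics/s1.png')
E
```

```text
(no output)
```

View pics/t1.png

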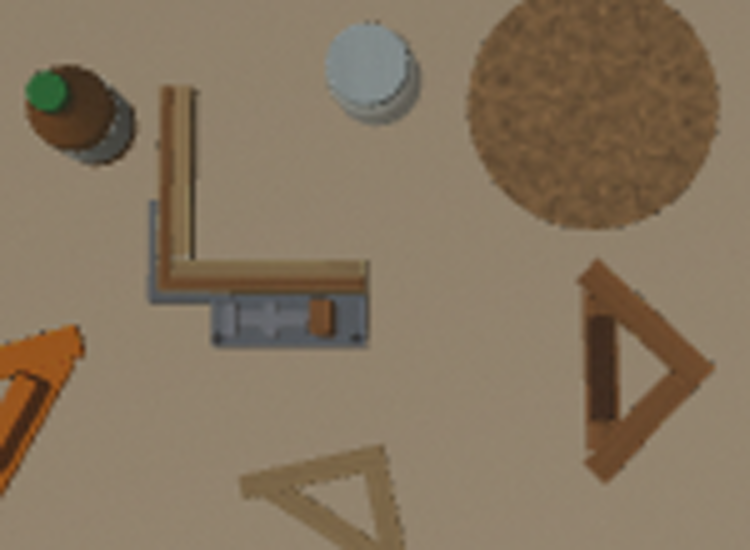

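View pics/s1.png

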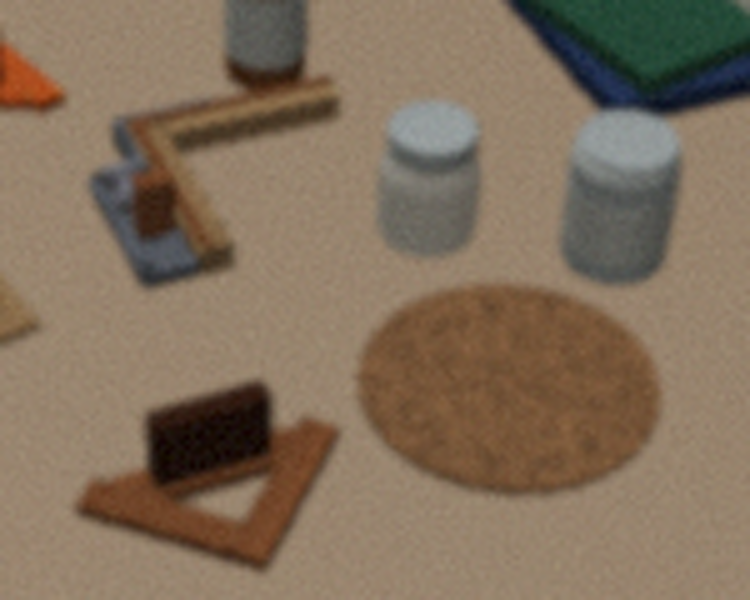

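```bash
cat >> h.py <<'E'
from scipy.optimize import least_squares
from scipy.ndimage import map_coordinates
def place(p,P): # p=x,y,yaw ; P local Nx3
    c,s=np.cos(p[2]),np.sin(p[2]);P=np.atleast_2d(P)
    return np.c_[p[0]+c*P[:,0]-s*P[:,1],p[1]+s*P[:,0]+c*P[:,1],P[:,2]+(p[3] if len(p)>3 else 0)]
def fit(p0,segs,imgs,half=3.0,it=12,solve=3,verbose=True):
    """segs: list of (A,B,camnames); edges found as the strongest gradient within half px across"""
    p=np.array(p0,float)
    for k in range(it):
        h=half if k<it//2 else max(1.5,half/2)
        obs=[]
        for A,B,cams in segs:
            for n in cams:
                g=imgs[n]
                L=np.array([np.array(A)+(np.array(B)-A)*t for t in np.linspace(.12,.88,14)])
                u=proj(place(p,L),n);d=u[-1]-u[0];d/=np.hypot(*d);nn=np.array([-d[1],d[0]])
                off=np.arange(-h-.5,h+.51,.25)
                pr=[]
                for i in range(len(L)):
                    q=u[i]+off[:,None]*nn
                    pr.append(np.stack([map_coordinates(g[:,:,c],[q[:,1],q[:,0]],order=1,mode='nearest') for c in range(3)],1))
                pr=np.array(pr)
                e=np.sqrt((np.gradient(pr,axis=1)**2).sum(2))
                for i in range(len(L)):
                    ei=e[i]; j=int(np.argmax(ei[1:-1]))+1
                    w=slice(max(0,j-3),j+4);o=(ei[w]*off[w]).sum()/ei[w].sum()
                    if ei[j]>2: obs.append((L[i],n,u[i]+o*nn,nn))
        def res(x):
            q=np.r_[x,p[solve:]]
            return [ (proj(place(q,l),n)[0]-u)@nn for l,n,u,nn in obs]
        s=least_squares(res,p[:solve],loss='soft_l1',f_scale=.4);p=np.r_[s.x,p[solve:]]
    if verbose: print('p',p.round(4),'deg',np.degrees(p[2]).round(2),'rms px',np.sqrt(np.mean(np.array(res(p[:solve]))**2)).round(3),len(obs))
    return p
def blur(img): return cv2.GaussianBlur(img.astype(np.float32),(0,0),.7)
E
python3 - <<'E'
from h import *
def px(a): return (np.array(a)+.5)/5-.5+[130,140]
print('sq corner, ends',unproj([px((714,368)),px((597,258)),px((603,484))],'top',.01))
print('corner a in',unproj([px((195,260)),px((368,262)),px((195,88))],'top',.024))
print('knob top',unproj([px((321,305))],'top',.068))
print('mat',unproj([px((593,103))],'top',.005))
t=np.load('pics/top0.npy')
crop(t,290,140,110,120,5,'pics/t2.png')
E
```

```text
sq corner, ends [[ 0.44422769 -0.06126697  0.01      ]
 [ 0.52717154  0.02549877  0.01      ]
 [ 0.35854787  0.02202664  0.01      ]]
corner a in [[0.52620191 0.32373711 0.024     ]
 [0.52390841 0.19540741 0.024     ]
 [0.655172   0.32474848 0.024     ]]
knob top [[0.4887261  0.22491089 0.068     ]]
mat [[0.64513712 0.02785644 0.005     ]]
```

View pics/t2.png

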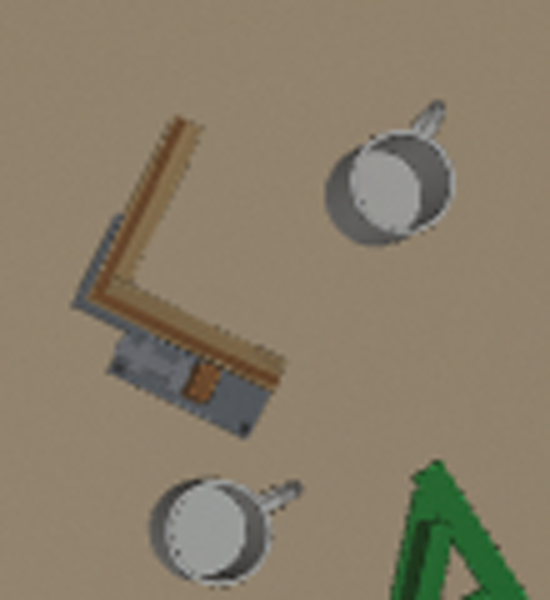

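```bash
cat >> h.py <<'E'
def sqsegs():
    z=.010;C=(-.06,-.06,z);X1=(.06,-.06,z);X2=(.06,-.036,z);Y1=(-.06,.06,z);Y2=(-.036,.06,z)
    b=['top','side']
    return [(C,X1,b),(C,Y1,b),(X1,X2,['top']),(Y1,Y2,['top']),((-.036,-.02,z),(-.036,.02,z),['top'])][:4]
def sqlines(p,n):
    z=.010;P=[(-.06,-.06,z),(.06,-.06,z),(.06,-.036,z),(-.036,-.036,z),(-.036,.06,z),(-.06,.06,z),(-.06,-.06,z)]
    a,b=.0375/2**.5,.009/2**.5
    h=[(a+b,-a+b,.06),(a-b,-a-b,.06),(-a-b,a-b,.06),(-a+b,a+b,.06),(a+b,-a+b,.06)]
    return [(proj(place(p,P),n),(0,255,0)),(proj(place(p,h),n),(255,255,0))]
def cornerlines(p,n):
    z=.024;P=[(0,0,z),(.13,0,z),(.13,-.025,z),(-.025,-.025,z),(-.025,.13,z),(0,.13,z),(0,0,z)]
    return [(proj(place(p,P),n),(0,255,0)),(proj(place(p,[(0,.13,0),(0,0,0),(.13,0,0)]),n),(255,0,255)),
     (proj(place(p,[(.118,-.058,.068),(.118,-.032,.068),(.102,-.032,.068),(.102,-.058,.068),(.118,-.058,.068)]),n),(0,255,255))]
E
python3 - <<'E'
from h import *
I={n:np.load(f'pics/{n}0.npy') for n in('top','side')};G={n:blur(I[n]) for n in I}
p=fit([.4428,.0245,np.radians(46)],sqsegs(),G)
pt=fit([.4428,.0245,np.radians(46)],[(a,b,['top']) for a,b,c in sqsegs()],G)
ps=fit([.4428,.0245,np.radians(46)],[(a,b,['side']) for a,b,c in sqsegs()],G)
z=.024
cs=[((0,0,z),(.13,0,z)),((0,0,z),(0,.13,z)),((.13,0,z),(.13,-.025,z)),((0,.13,z),(-.025,.13,z)),((-.025,-.025,z),(-.025,.13,z)),((0,-.025,z),(.13,-.025,z))]
c0=[.526,.3237,np.radians(-90)]
qt=fit(c0,[(a,b,['top']) for a,b in cs],G)
qs=fit(c0,[(a,b,['side']) for a,b in cs[:4]],G)
q=fit(c0,[(a,b,['top','side']) for a,b in cs[:4]],G)
crop(I['top'],130,140,150,110,5,'pics/t3.png',sqlines(p,'top')+cornerlines(q,'top'))
crop(I['side'],195,110,150,120,5,'pics/s3.png',sqlines(p,'side')+cornerlines(q,'side'))
E
```

```text
p [0.4418 0.0219 0.8252] deg 47.28 rms px 0.693 84
p [0.4428 0.0226 0.8164] deg 46.78 rms px 0.164 56
p [0.4369 0.0182 0.817 ] deg 46.81 rms px 0.66 56
p [ 0.5266  0.3249 -1.5796] deg -90.5 rms px 0.438 84
p [ 0.513   0.3029 -1.6239] deg -93.04 rms px 0.605 56
p [ 0.5245  0.3245 -1.5826] deg -90.68 rms px 0.645 112
```

View pics/t3.png

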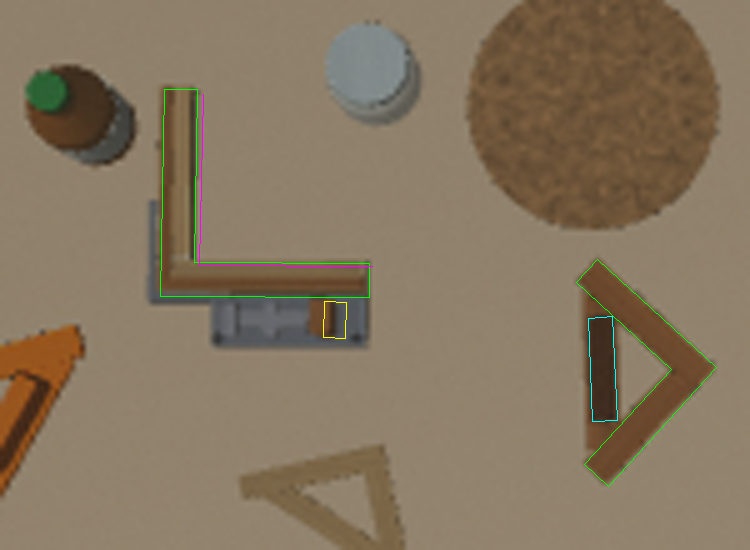

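View pics/s3.png

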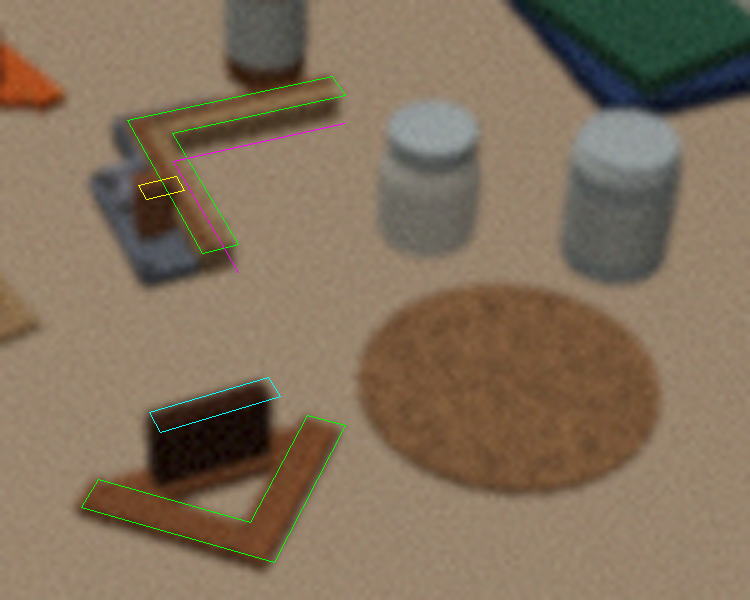

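```bash
python3 - <<'E'
from h import *
I={n:np.load(f'pics/{n}0.npy') for n in('top','side')};G={n:blur(I[n]) for n in I}
z=.024
cs=[((0,0,z),(.13,0,z)),((0,0,z),(0,.13,z)),((.13,0,z),(.13,-.025,z)),((0,.13,z),(-.025,.13,z)),((-.025,-.025,z),(-.025,.13,z)),((0,-.025,z),(.13,-.025,z))]
T=['top']
qt=fit([.526,.3237,np.radians(-90)],[(a,b,T) for a,b in cs],G,half=2)
for s in ([0,4],[1,5],[0,1],[0,1,2,3],[4,5,2,3],[0,1,4,5,2,3]):
    print(s);fit(qt,[(cs[i][0],cs[i][1],T) for i in s],G,half=1.5)
# include base edges (inner face bottoms)
fit(qt,[((0,0,0),(.13,0,0),T),((0,0,0),(0,.13,0),T)],G,half=1.2)
crop(I['top'],150,150,70,65,11,'pics/t4.png',cornerlines(qt,'top'))
E
```

```text
p [ 0.5266  0.3249 -1.5798] deg -90.52 rms px 0.439 84
[0, 4]
p [ 0.5282  0.3298 -1.6034] deg -91.87 rms px 0.498 28
[1, 5]
p [ 0.5264  0.3248 -1.5883] deg -91.01 rms px 0.383 28
[0, 1]
p [ 0.5264  0.3243 -1.5792] deg -90.48 rms px 0.229 28
[0, 1, 2, 3]
p [ 0.5266  0.324  -1.5783] deg -90.43 rms px 0.235 56
[4, 5, 2, 3]
p [ 0.5263  0.3253 -1.5803] deg -90.54 rms px 0.551 56
[0, 1, 4, 5, 2, 3]
p [ 0.5266  0.3249 -1.5798] deg -90.52 rms px 0.439 84
p [ 0.5286  0.3282 -1.5747] deg -90.22 rms px 0.213 28
```

View pics/t4.png

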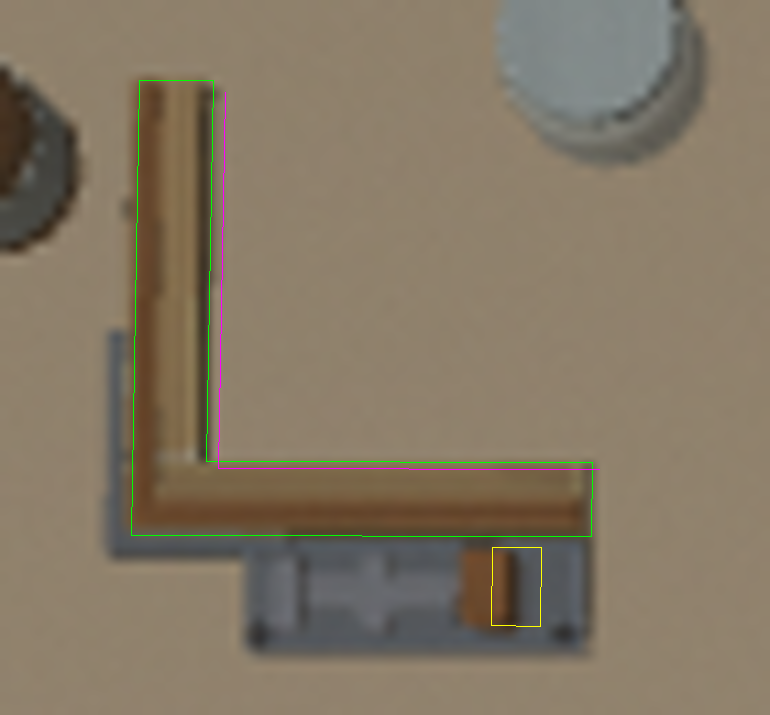

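```bash
python3 - <<'E'
from h import *
I={n:np.load(f'pics/{n}0.npy') for n in('top','side')};G={n:blur(I[n]) for n in I}
z=.024;T=['top']
S=[((0,0,z),(.13,0,z),T),((0,0,0),(0,.13,0),T),((-.025,0.03,z),(-.025,.13,z),T)]
q=fit([.5266,.328,np.radians(-90.3)],S,G,half=1.2)
fit(q,S[:2],G,half=1.); fit(q,[S[0],S[2]],G,half=1.)
crop(I['top'],150,150,70,65,11,'pics/t5.png',cornerlines(q,'top'))
z=.07
# mat circle
hsv=cv2.cvtColor(I['top'],cv2.COLOR_RGB2HSV)
m=((hsv[:,:,1]>85)&(hsv[:,:,2]>40)).astype(np.uint8)
m[:, :215]=0;m[:,285:]=0;m[:128]=0;m[192:]=0
m=cv2.morphologyEx(m,cv2.MORPH_CLOSE,np.ones((5,5)))
c=max(cv2.findContours(m,0,1)[0],key=cv2.contourArea)
print(cv2.fitEllipse(c),unproj([cv2.fitEllipse(c)[0]],'top',.005))
p=[.4428,.0226,.8164]
crop(I['top'],230,180,60,70,9,'pics/t6.png',sqlines(p,'top'))
E
```

```text
p [ 0.5268  0.3274 -1.5814] deg -90.61 rms px 0.272 42
p [ 0.527   0.3287 -1.5817] deg -90.62 rms px 0.263 28
p [ 0.5264  0.3262 -1.5762] deg -90.31 rms px 0.115 28
((248.1273193359375, 160.53431701660156), (49.183013916015625, 49.35446548461914), 91.23046875) [[0.64386528 0.02813784 0.005     ]]
```

View pics/t5.png

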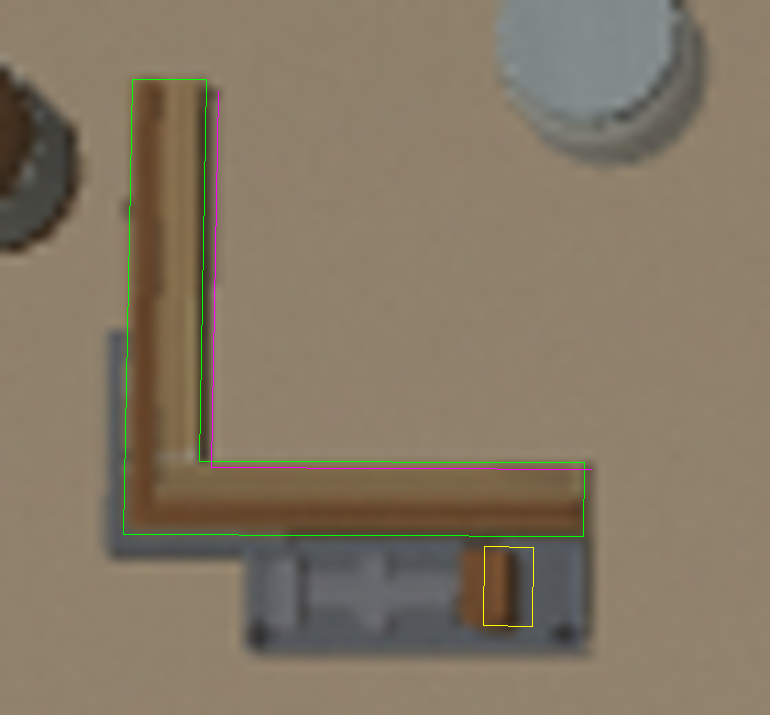

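View pics/t6.png

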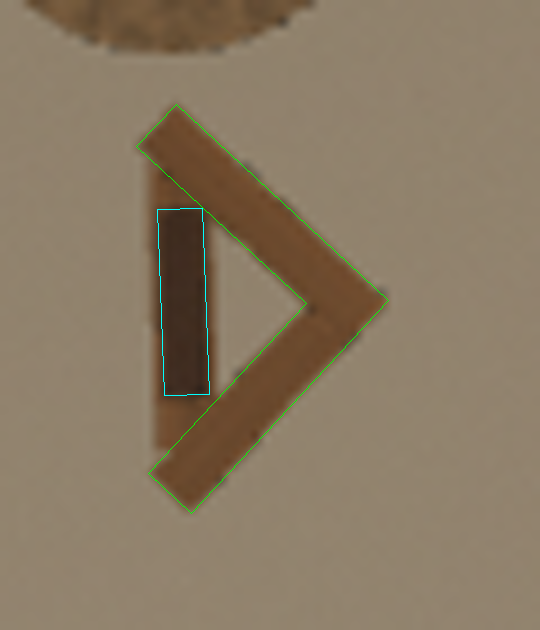

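```bash
cat >> h.py <<'E'
def Rt(psi):
    c,s=np.cos(psi),np.sin(psi);return np.array([[c,0,-s],[s,0,c],[0,-1,0.]])
def go(x,y,z,deg):
    from bench import r
    o=r.get_obs();M=R.from_rotvec(o['orientation']).as_matrix()
    d=M.T@(np.array([x,y,z])-o['tcp_pos'])/.3
    w=R.from_matrix(M.T@Rt(np.radians(deg))).as_rotvec()/(np.pi/2)
    print('xyz',d.round(4).tolist(),'rot',w.round(4).tolist(),'mm',np.linalg.norm(d)*300,'deg',np.linalg.norm(w)*90)
def st():
    from bench import r
    o=r.get_obs();M=R.from_rotvec(o['orientation']).as_matrix()
    print('t',o['clock'],'pos',o['tcp_pos'].round(4),'yaw',np.degrees(np.arctan2(M[1,0],M[0,0])).round(2),'down',M[:,1].round(4),'F',o['contact_force'].round(2),'M',o['moment'].round(2),'w',round(o['grip_width'],4),'j',o['joints'].round(2))
E
python3 -c "
from h import *
go(.443,.0226,.30,91.8)"
```

```text
xyz [-1.6097, 0.3489, -1.3335] rot [-0.0002, -0.272, -0.0011] mm 635.76163354825 deg 24.480762851717703
```

step_arm(
  xyz=[
    [-0.2,0.04,-0.16],
    [-0.4,0.08,-0.33],
    [-0.6,0.12,-0.49],
    [-0.8,0.17,-0.66],
    [-0.95,0.2,-0.78],
    [-0.95,0.2,-0.78],
  ],
  rotation=[
    [0,-0.04,0],
    [0,-0.08,0],
    [0,-0.12,0],
    [0,-0.16,0],
    [0,-0.18,0],
    [0,-0.18,0],
  ],
)

```text
clock: 0.85
tcp_pos: [0.3664, 0.2671, 0.344]
orientation: [-1.261, -1.125, 1.127]
contact_force: [1.0, -0.0, -0.6]
grip_width: 0.0855
```

```bash
python3 -c "
from h import *
st();go(.443,.0226,.28,91.8)"
```

```text
t 0.85 pos [0.3664 0.2671 0.344 ] yaw 83.54 down [-5.0e-04 -1.6e-03 -1.0e+00] F [ 1.01 -0.02 -0.58] M [ 0.03 -0.05 -0.02] w 0.0855 j [-0.83  0.19  0.07  2.13 -0.02  0.82  0.71]
xyz [-0.7808, 0.2144, -0.3456] rot [-0.0003, -0.0918, -0.001] mm 264.11597446098403 deg 8.263511591004457
```

step_arm(
  xyz=[
    [-0.2,0.05,-0.09],
    [-0.4,0.11,-0.17],
    [-0.6,0.16,-0.26],
    [-0.78,0.214,-0.346],
    [-0.78,0.214,-0.346],
    [-0.78,0.214,-0.346],
    [-0.78,0.214,-0.346],
  ],
  rotation=[
    [0,-0.02,0],
    [0,-0.04,0],
    [0,-0.07,0],
    [0,-0.092,0],
    [0,-0.092,0],
    [0,-0.092,0],
    [0,-0.092,0],
  ],
)

```text
clock: 1.72
tcp_pos: [0.443, 0.0239, 0.2802]
orientation: [-1.194, -1.233, 1.235]
contact_force: [-0.4, 0.5, 0.3]
grip_width: 0.0855
```

```bash
python3 -c "
from h import *
from bench import r
st();go(.443,.0226,.195,91.8)
f=r.grab_frame('top')['pixels'];crop(f,200,150,110,110,6,'pics/t7.png')
f=r.grab_frame('side')['pixels'];crop(f,170,80,130,150,4,'pics/s7.png')
"
```

```text
t 1.725 pos [0.443  0.0239 0.2802] yaw 91.9 down [-6.0e-04 -1.1e-03 -1.0e+00] F [-0.35  0.53  0.34] M [-0.01 -0.   -0.01] w 0.0855 j [-0.37  0.28  0.2   2.21 -0.09  0.65  1.5 ]
xyz [-0.004, 0.2839, -0.0002] rot [-0.0004, 0.0011, -0.0007] mm 85.18815495895566 deg 0.11986413837782833
```

View pics/s7.png

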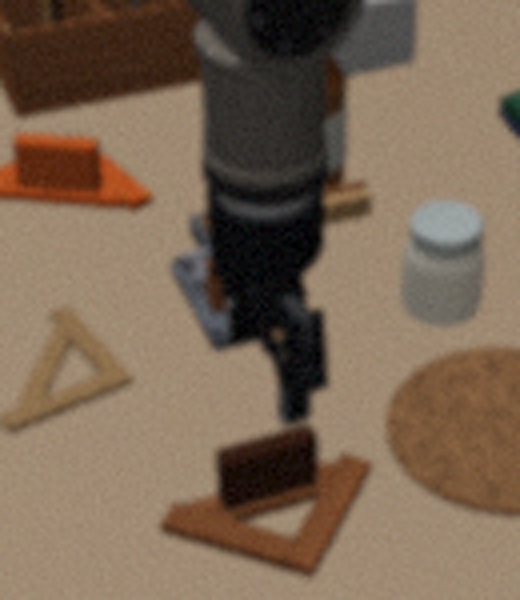

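View pics/t7.png

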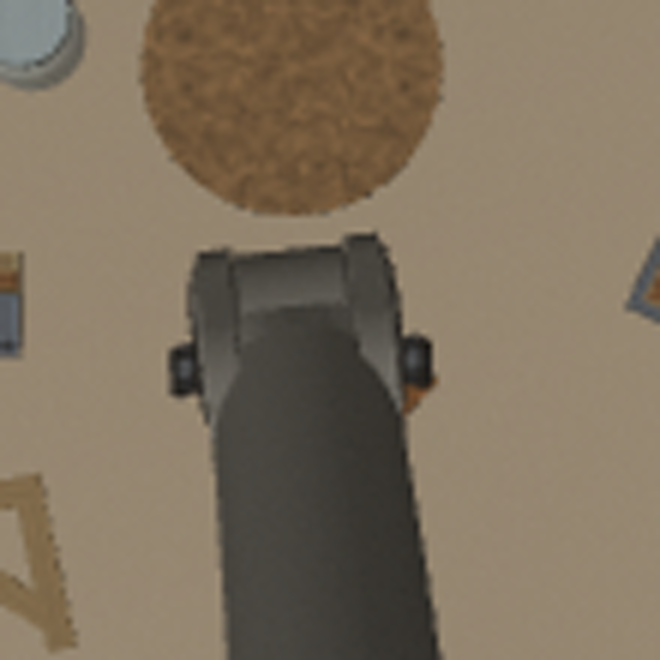

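step_arm(
  xyz=[
    [-0.002,0.1,0],
    [-0.004,0.2,0],
    [-0.004,0.26,0],
    [-0.004,0.284,0],
    [-0.004,0.284,0],
    [-0.004,0.284,0],
  ],
  rotation=[
    [0,0,0],
    [0,0,0],
    [0,0,0],
    [0,0,0],
    [0,0,0],
    [0,0,0],
  ],
)

```text
clock: 2.58
tcp_pos: [0.4434, 0.0232, 0.1959]
orientation: [-1.194, -1.235, 1.235]
contact_force: [0.5, -0.3, 0.5]
grip_width: 0.0854
```

step_arm(
  xyz=[
    [0,0,0],
    [0,0,0],
    [0,0,0],
    [0,0,0],
    [0,0,0],
    [0,0,0],
    [0,0,0],
    [0,0,0],
  ],
  rotation=[
    [0,0,0],
    [0,0,0],
    [0,0,0],
    [0,0,0],
    [0,0,0],
    [0,0,0],
    [0,0,0],
    [0,0,0],
  ],
  grip=1,
  force=60,
)

```text
clock: 3.58
tcp_pos: [0.4435, 0.0232, 0.1961]
orientation: [-1.194, -1.235, 1.234]
contact_force: [-1.4, -0.1, 6.0]
grip_width: 0.0174
```

```bash
python3 -c "
from h import *
from bench import r
st();go(.443,.0226,.35,91.8)
f=r.grab_frame('side')['pixels'];crop(f,170,80,130,150,4,'pics/s8.png')
"
```

```text
t 3.575 pos [0.4435 0.0232 0.1961] yaw 91.97 down [ 1.4e-03 -6.0e-04 -1.0e+00] F [-1.4  -0.06  5.97] M [0.06 0.2  0.04] w 0.0174 j [-0.32  0.45  0.15  2.25 -0.15  0.44  1.56]
xyz [-0.0021, -0.5131, 0.0009] rot [0.0009, 0.0019, -0.0004] mm 153.93901898955 deg 0.19198822023985535
```

View pics/s8.png

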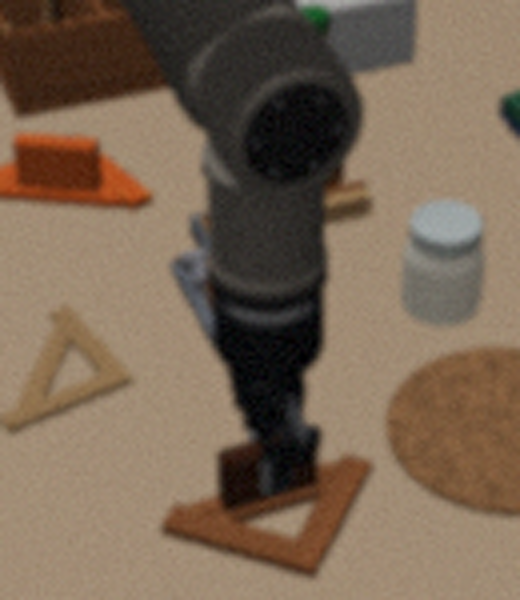

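step_arm(
  xyz=[
    [0,-0.05,0],
    [0,-0.15,0],
    [0,-0.3,0],
    [0,-0.45,0],
    [0,-0.51,0],
    [0,-0.51,0],
    [0,-0.51,0],
  ],
  rotation=[
    [0,0,0],
    [0,0,0],
    [0,0,0],
    [0,0,0],
    [0,0,0],
    [0,0,0],
    [0,0,0],
  ],
)

```text
clock: 4.5
tcp_pos: [0.4426, 0.0232, 0.3484]
orientation: [-1.193, -1.234, 1.235]
contact_force: [0.2, -0.7, -2.2]
grip_width: 0.0177
```

```bash
python3 -c "
from h import *
from bench import r
st();go(.515,.145,.35,23)
f=r.grab_frame('side')['pixels'];crop(f,150,30,180,170,4,'pics/s9.png');np.save('pics/s9.npy',f)
f=r.grab_frame('top')['pixels'];crop(f,200,150,110,110,6,'pics/t9.png');np.save('pics/t9.npy',f)
"
```

```text
t 4.5 pos [0.4426 0.0232 0.3484] yaw 91.97 down [-0.e+00 -9.e-04 -1.e+00] F [ 0.25 -0.73 -2.19] M [ 0.01 -0.    0.03] w 0.0177 j [-0.4   0.16  0.23  2.16 -0.05  0.82  1.47]
xyz [0.3975, -0.0058, -0.2551] rot [0.0003, 0.7664, -0.0005] mm 141.70720094205598 deg 68.97464580506146
```

View pics/s9.png

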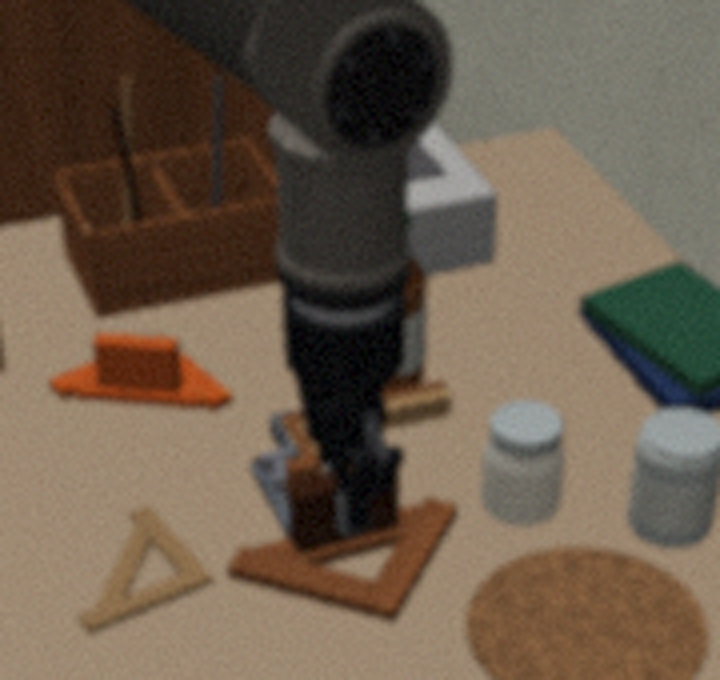

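View pics/t9.png

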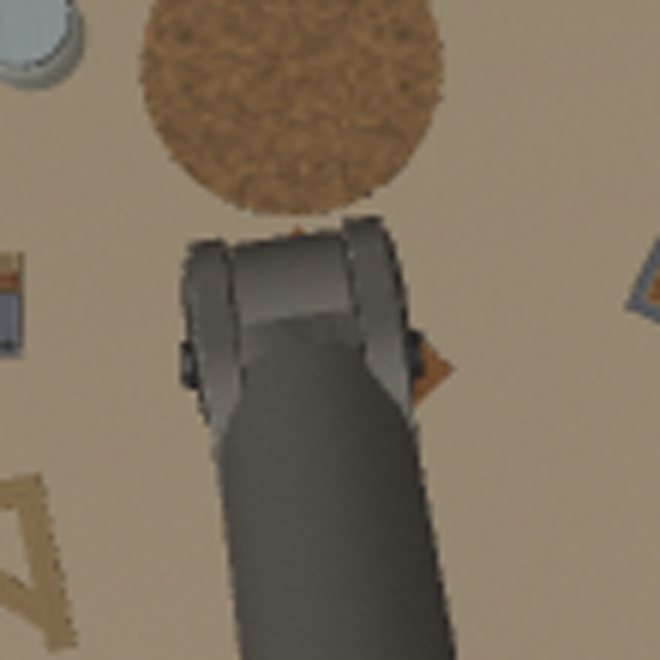

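step_arm(
  xyz=[
    [0.06,0,-0.04],
    [0.12,0,-0.07],
    [0.18,0,-0.11],
    [0.24,0,-0.15],
    [0.3,0,-0.19],
    [0.36,0,-0.23],
    [0.398,0,-0.255],
    [0.398,0,-0.255],
  ],
  rotation=[
    [0,0.11,0],
    [0,0.22,0],
    [0,0.33,0],
    [0,0.44,0],
    [0,0.55,0],
    [0,0.66,0],
    [0,0.766,0],
    [0,0.766,0],
  ],
)

```text
clock: 5.6
tcp_pos: [0.515, 0.1461, 0.3465]
orientation: [-1.549, -0.316, 0.32]
contact_force: [0.2, 0.5, -1.2]
grip_width: 0.0172
```

```bash
python3 -c "
from h import *
from bench import r
st();go(.60,.2527,.33,-45.4)"
```

```text
t 5.6 pos [0.515  0.1461 0.3465] yaw 23.22 down [-0.0025 -0.0026 -1.    ] F [ 0.24  0.47 -1.19] M [ 0.02 -0.03  0.03] w 0.0172 j [-0.69  0.33  0.37  1.97 -0.15  0.88  0.16]
xyz [0.4006, 0.0535, 0.2148] rot [0.002, 0.7624, -0.0014] mm 137.29900108803758 deg 68.6175343709695
```

step_arm(
  xyz=[
    [0.06,0,0.03],
    [0.12,0.01,0.06],
    [0.18,0.02,0.1],
    [0.24,0.03,0.13],
    [0.3,0.04,0.16],
    [0.36,0.05,0.19],
    [0.4,0.053,0.215],
    [0.4,0.053,0.215],
    [0.4,0.053,0.215],
  ],
  rotation=[
    [0,0.11,0],
    [0,0.22,0],
    [0,0.33,0],
    [0,0.44,0],
    [0,0.55,0],
    [0,0.66,0],
    [0.002,0.762,-0.001],
    [0.002,0.762,-0.001],
    [0.002,0.762,-0.001],
  ],
)

```text
clock: 6.72
tcp_pos: [0.5994, 0.2514, 0.3297]
orientation: [-1.483, 0.617, -0.615]
contact_force: [0.3, -0.7, -2.2]
grip_width: 0.0175
```

```bash
python3 -c "
from h import *
from bench import r
st();go(.60,.2527,.215,-45.4)
f=r.grab_frame('side')['pixels'];crop(f,170,60,170,150,4,'pics/s10.png')
f=r.grab_frame('top')['pixels'];crop(f,130,130,110,100,6,'pics/t10.png')
"
```

```text
t 6.725 pos [0.5994 0.2514 0.3297] yaw -45.16 down [-0.0018 -0.0011 -1.    ] F [ 0.26 -0.67 -2.19] M [-0.02 -0.06 -0.04] w 0.0175 j [-0.92  0.58  0.61  1.72 -0.39  0.97 -0.95]
xyz [-0.0015, 0.3822, 0.0052] rot [0.0013, 0.0026, -0.0003] mm 114.6695456946476 deg 0.2663072645816071
```

View pics/s10.png

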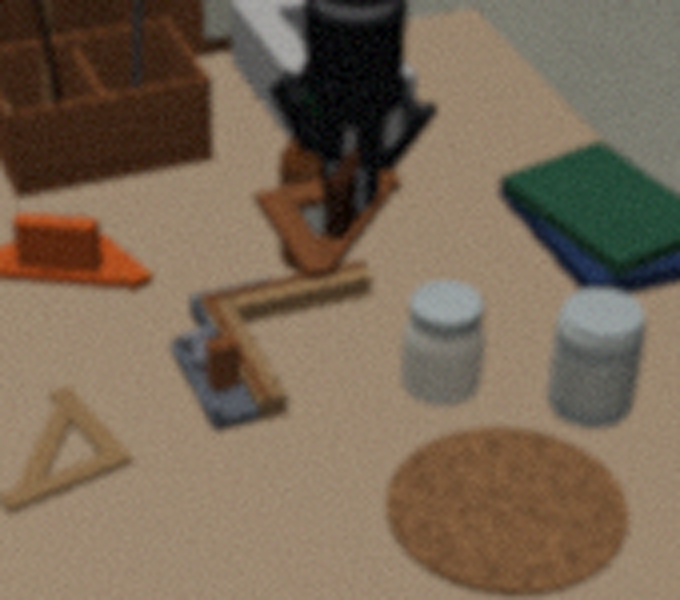

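View pics/t10.png

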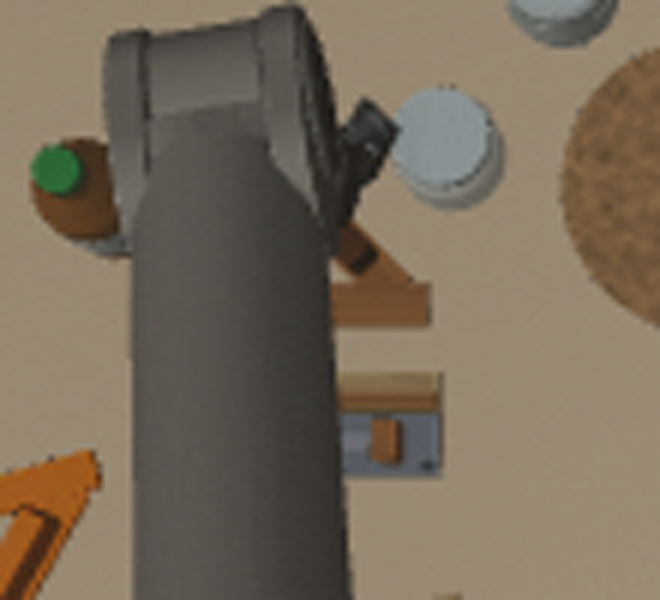

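```bash
python3 - <<'E'
from h import *
from scipy.optimize import fsolve
T=np.array([.5994,.2514])
for c in [(436,108),(400,160),(385,175),(275,92),(372,200),(358,232)]:
    px=np.array(c)/4+[170,60]
    f=lambda v: proj([T[0]+v[0]*.707,T[1]-v[0]*.707,v[1]],'side')[0]-px
    s=fsolve(f,[0.02,.25]);print(c,s.round(4),'below TCP',(.3297-s[1]).round(4),'height at seat',(.196-(.3297-s[1])).round(4))
print(unproj([(np.array([368,65])+.5)/5-.5+[130,140]],'top',.085))
J=unproj([(np.array([368,65])+.5)/5-.5+[130,140]],'top',.085)[0]
print(place([.5266,.327,np.radians(-90.4)],[(.06,.06,0)]))
h=place([.5266,.327,np.radians(-90.4)],[(.06,.06,0)])[0]
print('jar-handle',J-h,np.hypot(*(J-h)[:2]))
E
```

```text
(436, 108) [0.0658 0.2549] below TCP 0.0748 height at seat 0.1212
(400, 160) [0.0392 0.2035] below TCP 0.1262 height at seat 0.0698
(385, 175) [0.0273 0.1871] below TCP 0.1426 height at seat 0.0534
(275, 92) [-0.0664  0.2375] below TCP 0.0922 height at seat 0.1038
(372, 200) [0.0172 0.1616] below TCP 0.1681 height at seat 0.0279
(358, 232) [0.0061 0.1284] below TCP 0.2013 height at seat -0.0053
[[0.66094516 0.18959128 0.085     ]]
[[0.58617966 0.26658259 0.        ]]
jar-handle [ 0.0747655 -0.0769913  0.085    ] 0.10731980558618746
```

```bash
python3 -c "
from h import *
go(.5952,.2576,.199,-45.4)"
```

```text
xyz [-0.0245, 0.4371, 0.0046] rot [0.0006, 0.0014, -0.0004] mm 131.3418434844747 deg 0.14135038968344235
```

step_arm(
  xyz=[
    [-0.024,0.05,0.005],
    [-0.024,0.12,0.005],
    [-0.024,0.19,0.005],
    [-0.024,0.26,0.005],
    [-0.024,0.32,0.005],
    [-0.024,0.36,0.005],
    [-0.024,0.4,0.005],
    [-0.024,0.42,0.005],
    [-0.024,0.437,0.005],
    [-0.024,0.437,0.005],
    [-0.024,0.437,0.005],
  ],
  rotation=[
    [0,0.001,0],
    [0,0.001,0],
    [0,0.001,0],
    [0,0.001,0],
    [0,0.001,0],
    [0,0.001,0],
    [0,0.001,0],
    [0,0.001,0],
    [0,0.001,0],
    [0,0.001,0],
    [0,0.001,0],
  ],
)

```text
clock: 8.2
tcp_pos: [0.5956, 0.2577, 0.1994]
orientation: [-1.481, 0.619, -0.618]
contact_force: [0.0, 0.7, -1.5]
grip_width: 0.0172
```

```bash
python3 -c "
from h import *
from bench import r
st();go(.5952,.2576,.199,-45.4)
f=r.grab_frame('side')['pixels'];crop(f,205,100,90,80,8,'pics/s11.png')
f=r.grab_frame('top')['pixels'];crop(f,140,130,90,90,7,'pics/t11.png')
"
```

```text
t 8.2 pos [0.5956 0.2577 0.1994] yaw -45.36 down [-6.e-04  1.e-04 -1.e+00] F [ 0.03  0.69 -1.51] M [-0.03 -0.04 -0.01] w 0.0172 j [-0.86  0.74  0.5   1.78 -0.49  0.75 -0.89]
xyz [-0.0007, 0.0015, -0.001] rot [0.0002, 0.0004, -0.0003] mm 0.5816093649697431 deg 0.049101393264394194
```

View pics/s11.png

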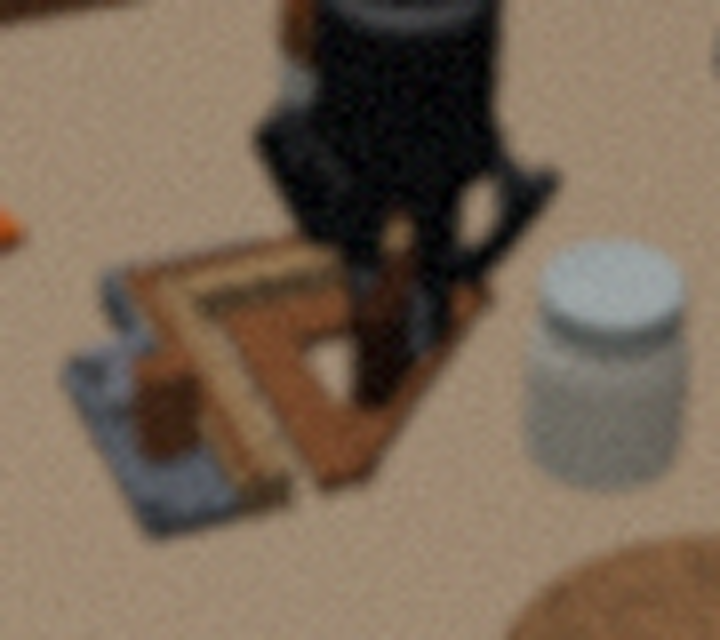

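View pics/t11.png

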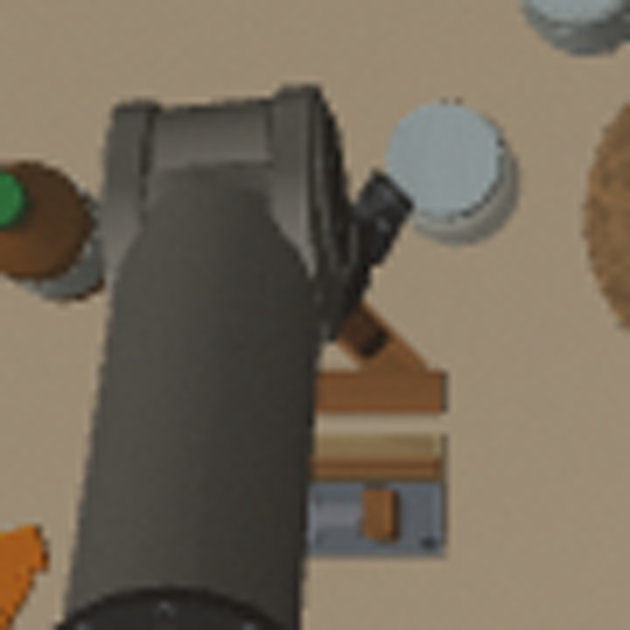

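step_arm(
  xyz=[
    [-0.006,0,0],
    [-0.012,0,0],
    [-0.018,0,0],
    [-0.024,0,0],
    [-0.024,0,0],
  ],
  rotation=[
    [0,0,0],
    [0,0,0],
    [0,0,0],
    [0,0,0],
    [0,0,0],
  ],
)

```text
clock: 8.93
tcp_pos: [0.5903, 0.263, 0.1994]
orientation: [-1.481, 0.619, -0.618]
contact_force: [-0.2, -0.1, -2.4]
grip_width: 0.0174
```

```bash
python3 -c "
from h import *
st()"
```

```text
t 8.925 pos [0.5903 0.263  0.1994] yaw -45.34 down [-7.e-04  2.e-04 -1.e+00] F [-0.17 -0.05 -2.42] M [0.02 0.01 0.02] w 0.0174 j [-0.87  0.73  0.5   1.79 -0.49  0.75 -0.89]
```

step_arm(
  xyz=[
    [-0.003,0,0],
    [-0.006,0,0],
    [-0.01,0,0],
    [-0.01,0,0],
  ],
  rotation=[
    [0,0,0],
    [0,0,0],
    [0,0,0],
    [0,0,0],
  ],
)

```text
clock: 9.43
tcp_pos: [0.5881, 0.2653, 0.1994]
orientation: [-1.481, 0.619, -0.618]
contact_force: [0.3, -0.1, -3.0]
grip_width: 0.0175
```

step_arm(
  xyz=[
    [-0.003,0,0],
    [-0.006,0,0],
    [-0.007,0,0],
    [-0.007,0,0],
  ],
  rotation=[
    [0,0,0],
    [0,0,0],
    [0,0,0],
    [0,0,0],
  ],
)

```text
clock: 9.93
tcp_pos: [0.5866, 0.2668, 0.1994]
orientation: [-1.481, 0.619, -0.618]
contact_force: [0.5, 0.1, -1.8]
grip_width: 0.0175
```

```bash
python3 -c "
from h import *
st()"
```

```text
t 9.925 pos [0.5866 0.2668 0.1994] yaw -45.33 down [-8.e-04  3.e-04 -1.e+00] F [ 0.48  0.11 -1.78] M [-0.02  0.02  0.07] w 0.0175 j [-0.88  0.73  0.5   1.8  -0.49  0.74 -0.9 ]
```

step_arm(
  xyz=[
    [-0.003,0,0],
    [-0.005,0,0],
    [-0.005,0,0],
  ],
  rotation=[
    [0,0,0],
    [0,0,0],
    [0,0,0],
  ],
)

```text
clock: 10.3
tcp_pos: [0.5856, 0.2677, 0.1994]
orientation: [-1.481, 0.619, -0.618]
contact_force: [0.0, -1.1, -1.7]
grip_width: 0.0176
```

step_arm(
  xyz=[
    [-0.003,0,0],
    [-0.005,0,0],
    [-0.005,0,0],
  ],
  rotation=[
    [0,0,0],
    [0,0,0],
    [0,0,0],
  ],
)

```text
clock: 10.68
tcp_pos: [0.5847, 0.268, 0.1994]
orientation: [-1.482, 0.619, -0.619]
contact_force: [1.4, -3.8, -2.2]
grip_width: 0.0174
```

```bash
python3 -c "
from h import *
from bench import r
st()
f=r.grab_frame('side')['pixels'];crop(f,205,100,90,80,8,'pics/s12.png')
f=r.grab_frame('top')['pixels'];crop(f,140,130,90,90,7,'pics/t12.png')
"
```

```text
t 10.675 pos [0.5847 0.268  0.1994] yaw -45.36 down [-5.0e-04 -1.1e-03 -1.0e+00] F [ 1.43 -3.76 -2.22] M [-0.97 -0.28  0.12] w 0.0174 j [-0.88  0.73  0.5   1.8  -0.49  0.74 -0.9 ]
```

View pics/s12.png

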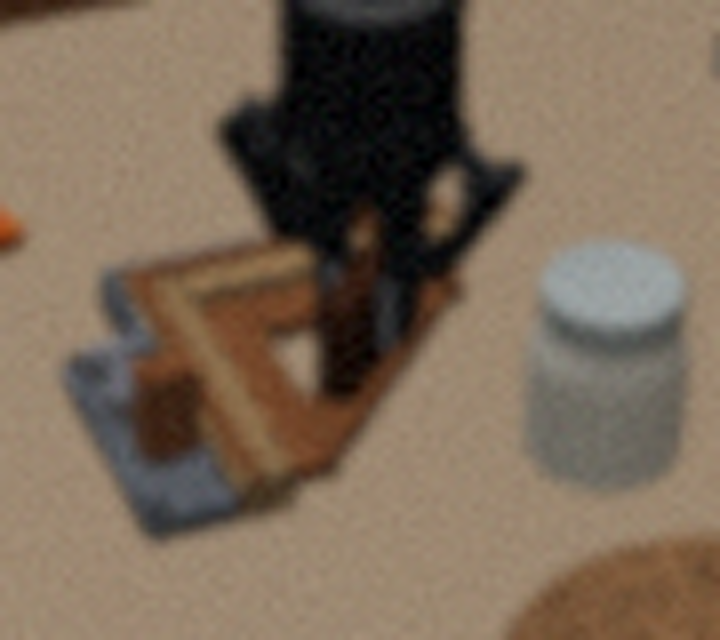

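View pics/t12.png

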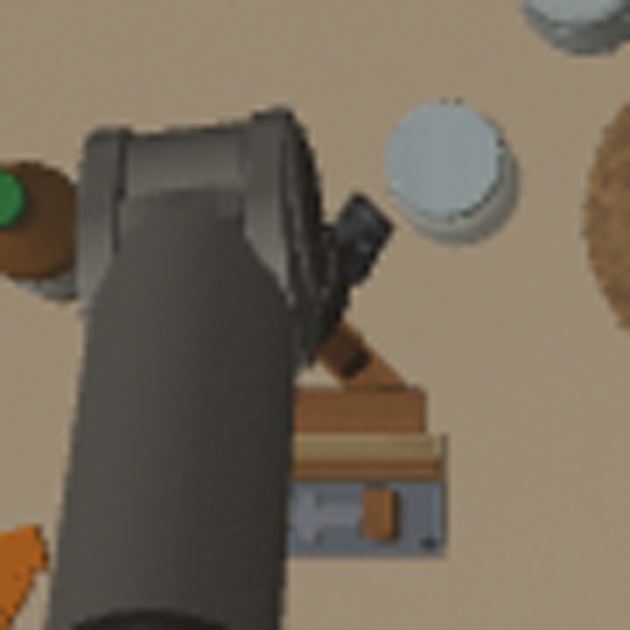

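step_arm(
  xyz=[
    [-0.0025,0,-0.0025],
    [-0.0035,0,-0.0035],
    [-0.0035,0,-0.0035],
  ],
  rotation=[
    [0,0,0],
    [0,0,0],
    [0,0,0],
  ],
)

```text
clock: 11.15
tcp_pos: [0.5838, 0.268, 0.1996]
orientation: [-1.481, 0.617, -0.62]
contact_force: [4.0, -3.9, -3.4]
grip_width: 0.0177
```

```bash
python3 -c "
from h import *
st()"
```

```text
t 11.15 pos [0.5838 0.268  0.1996] yaw -45.36 down [ 1.4e-03 -9.0e-04 -1.0e+00] F [ 3.99 -3.87 -3.42] M [-0.88 -0.91  0.24] w 0.0177 j [-0.88  0.73  0.5   1.8  -0.49  0.74 -0.91]
```

step_arm(
  xyz=[
    [-0.003,0,-0.001],
    [-0.006,0,-0.001],
    [-0.006,0,-0.001],
    [-0.006,0,-0.001],
    [-0.006,0,-0.001],
    [-0.006,0,-0.001],
  ],
  rotation=[
    [0,0,0],
    [0,0,0],
    [0,0,0],
    [0,0,0],
    [0,0,0],
    [0,0,0],
  ],
)

```text
clock: 11.9
tcp_pos: [0.5833, 0.2682, 0.1999]
orientation: [-1.481, 0.615, -0.623]
contact_force: [4.3, -4.9, -2.9]
grip_width: 0.0173
```

```bash
python3 -c "
from h import *
from bench import r
st()
f=r.grab_frame('side')['pixels'];crop(f,205,100,90,80,8,'pics/s13.png');np.save('pics/s13.npy',f)
f=r.grab_frame('top')['pixels'];crop(f,170,175,45,35,16,'pics/t13.png');np.save('pics/t13.npy',f)
st()
"
```

```text
t 11.9 pos [0.5833 0.2682 0.1999] yaw -45.39 down [ 0.0042 -0.0019 -1.    ] F [ 4.25 -4.89 -2.87] M [-1.28 -1.23  0.26] w 0.0173 j [-0.89  0.73  0.51  1.8  -0.49  0.74 -0.91]
t 12.0 pos [0.5833 0.2682 0.1999] yaw -45.39 down [ 0.0042 -0.0018 -1.    ] F [ 5.24 -4.61 -3.69] M [-1.29 -1.26  0.29] w 0.0175 j [-0.89  0.73  0.51  1.8  -0.49  0.74 -0.91]
```

View pics/s13.png

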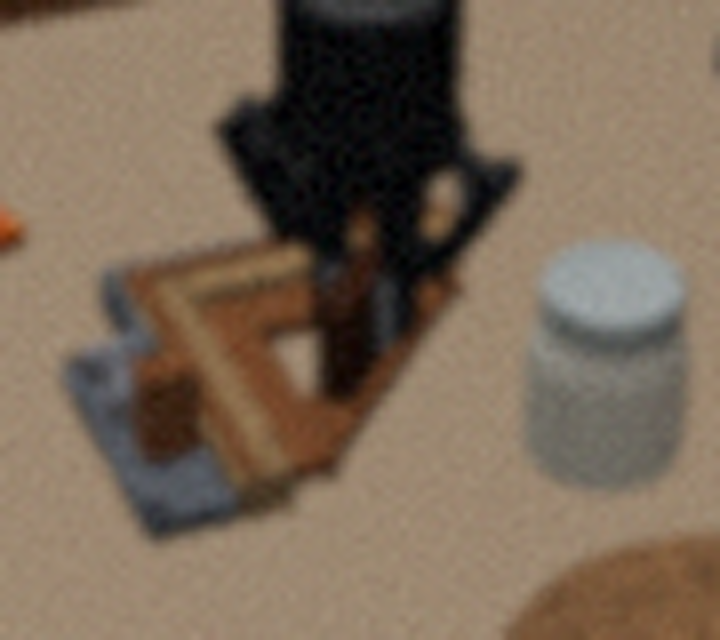

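View pics/t13.png

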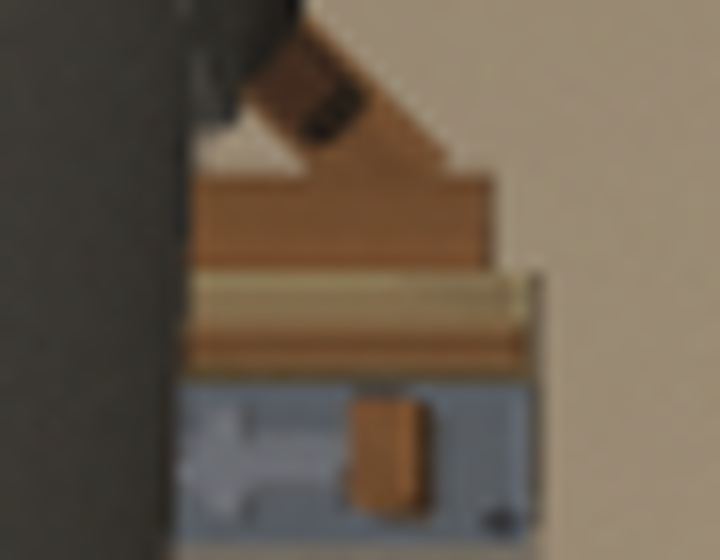

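step_arm(
  xyz=[
    [-0.006,0,-0.001],
    [-0.006,0,-0.001],
    [-0.006,0,-0.001],
    [-0.006,0,-0.001],
  ],
  rotation=[
    [0,-0.005,0],
    [0,-0.005,0],
    [0,-0.005,0],
    [0,-0.005,0],
  ],
)

```text
clock: 12.5
tcp_pos: [0.5828, 0.2684, 0.2001]
orientation: [-1.482, 0.609, -0.62]
contact_force: [6.2, -4.0, -3.9]
grip_width: 0.0176
```

```bash
python3 -c "
from h import *
st()"
```

```text
t 12.5 pos [0.5828 0.2684 0.2001] yaw -45.05 down [ 0.0069 -0.0026 -1.    ] F [ 6.16 -3.96 -3.94] M [-1.26 -1.22 -0.23] w 0.0176 j [-0.89  0.73  0.51  1.8  -0.49  0.73 -0.9 ]
```

step_arm(
  xyz=[
    [-0.003,0,0.001],
    [-0.003,0,0.001],
    [-0.003,0,0.001],
    [-0.003,0,0.001],
    [-0.003,0,0.001],
    [-0.003,0,0.001],
    [-0.003,0,0.001],
    [-0.003,0,0.001],
    [-0.003,0,0.001],
    [-0.003,0,0.001],
    [-0.003,0,0.001],
    [-0.003,0,0.001],
    [-0.003,0,0.001],
    [-0.003,0,0.001],
  ],
  rotation=[
    [0,0.002,0],
    [0,0.002,0],
    [0,0.002,0],
    [0,0.002,0],
    [0,0.002,0],
    [0,0.002,0],
    [0,0.002,0],
    [0,0.002,0],
    [0,0.002,0],
    [0,0.002,0],
    [0,0.002,0],
    [0,0.002,0],
    [0,0.002,0],
    [0,0.002,0],
  ],
)

```text
clock: 14.25
tcp_pos: [0.5827, 0.2685, 0.2002]
orientation: [-1.481, 0.611, -0.624]
contact_force: [2.6, -4.8, -3.1]
grip_width: 0.0175
```

```bash
python3 -c "
from h import *
from bench import r
st()
f=r.grab_frame('side')['pixels'];crop(f,205,100,90,80,8,'pics/s14.png')
f=r.grab_frame('top')['pixels'];crop(f,170,175,45,35,16,'pics/t14.png')
st()
"
```

```text
t 14.25 pos [0.5827 0.2685 0.2002] yaw -45.28 down [ 0.0077 -0.0034 -1.    ] F [ 2.59 -4.81 -3.11] M [-1.16 -0.71  0.11] w 0.0175 j [-0.89  0.73  0.51  1.81 -0.49  0.73 -0.91]
t 14.35 pos [0.5827 0.2685 0.2002] yaw -45.28 down [ 0.0077 -0.0034 -1.    ] F [ 3.37 -4.44 -2.52] M [-1.13 -0.66  0.01] w 0.0176 j [-0.89  0.73  0.51  1.81 -0.49  0.73 -0.91]
```

View pics/s14.png

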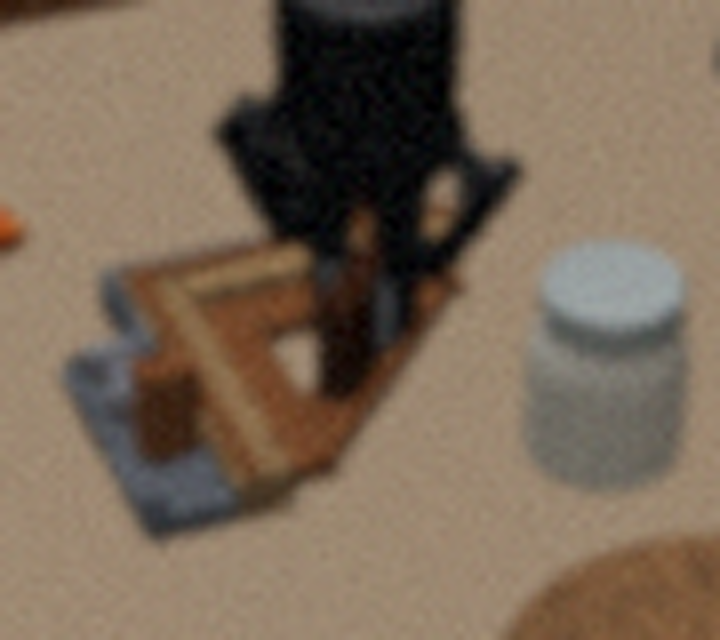

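View pics/t14.png

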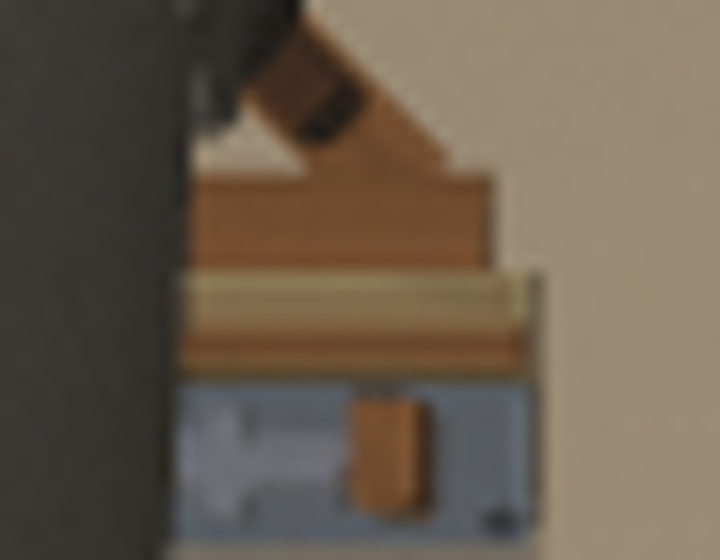

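step_arm(
  xyz=[
    [-0.004,0,-0.003],
    [-0.004,0,-0.003],
    [-0.004,0,-0.003],
    [-0.004,0,-0.003],
    [-0.004,0,-0.003],
    [-0.004,0,-0.003],
    [-0.004,0,-0.003],
    [-0.004,0,-0.003],
    [-0.004,0,-0.003],
    [-0.004,0,-0.003],
    [-0.004,0,-0.003],
    [-0.004,0,-0.003],
  ],
  rotation=[
    [0,0,0],
    [0,0,0],
    [0,0,0],
    [0,0,0],
    [0,0,0],
    [0,0,0],
    [0,0,0],
    [0,0,0],
    [0,0,0],
    [0,0,0],
    [0,0,0],
    [0,0,0],
  ],
)

```text
clock: 15.85
tcp_pos: [0.5821, 0.2684, 0.2005]
orientation: [-1.48, 0.609, -0.627]
contact_force: [5.1, -4.0, -3.1]
grip_width: 0.0175
```

```bash
python3 -c "
from h import *
st(); go(.5952,.2576,.22,-45.3)"
```

```text
t 15.85 pos [0.5821 0.2684 0.2005] yaw -45.31 down [ 0.0104 -0.0034 -0.9999] F [ 5.15 -4.01 -3.12] M [-0.91 -1.23  0.14] w 0.0175 j [-0.89  0.72  0.51  1.81 -0.49  0.73 -0.91]
xyz [0.0569, -0.0645, 0.0059] rot [-0.0032, -0.0001, 0.0062] mm 25.869185177467408 deg 0.6248667542408378
```

Pressed steadily on both faces (~5 N and ~4 N, moment near zero). Back off, then lift.

step_arm(
  xyz=[
    [0.015,0,0],
    [0.035,-0.02,0.003],
    [0.05,-0.1,0.006],
    [0.05,-0.2,0.006],
    [0.05,-0.3,0.006],
    [0.05,-0.4,0.006],
    [0.05,-0.45,0.006],
    [0.05,-0.45,0.006],
  ],
  rotation=[
    [0,0,0],
    [-0.003,0,0.006],
    [-0.003,0,0.006],
    [-0.003,0,0.006],
    [-0.003,0,0.006],
    [-0.003,0,0.006],
    [-0.003,0,0.006],
    [-0.003,0,0.006],
  ],
)

```text
clock: 16.85
tcp_pos: [0.5927, 0.2597, 0.3365]
orientation: [-1.479, 0.617, -0.618]
contact_force: [-0.2, 0.1, -2.7]
grip_width: 0.0173
```

```bash
python3 -c "
from h import *
st(); go(.6445,.0275,.335,-20)"
```

```text
t 16.85 pos [0.5927 0.2597 0.3365] yaw -45.29 down [ 0.0016  0.0015 -1.    ] F [-0.22  0.12 -2.71] M [-0.02 -0.04 -0.06] w 0.0173 j [-0.94  0.56  0.61  1.72 -0.38  0.98 -0.97]
xyz [0.6714, 0.0042, -0.4219] rot [-0.0013, -0.281, 0.0003] mm 237.90271516251082 deg 25.293099330014066
```

step_arm(
  xyz=[
    [0.12,0,-0.07],
    [0.25,0,-0.15],
    [0.37,0,-0.23],
    [0.5,0,-0.31],
    [0.6,0,-0.38],
    [0.67,0.003,-0.422],
    [0.67,0.003,-0.422],
    [0.67,0.003,-0.422],
  ],
  rotation=[
    [0,-0.05,0],
    [0,-0.1,0],
    [0,-0.15,0],
    [0,-0.2,0],
    [0,-0.25,0],
    [0,-0.281,0],
    [0,-0.281,0],
    [0,-0.281,0],
  ],
)

```text
clock: 17.85
tcp_pos: [0.6438, 0.029, 0.3342]
orientation: [-1.551, 0.274, -0.273]
contact_force: [1.0, 0.0, -2.6]
grip_width: 0.0174
```

```bash
python3 -c "
from h import *
st(); go(.6445,.0275,.203,-20)"
```

```text
t 17.85 pos [0.6438 0.029  0.3342] yaw -19.98 down [-4.0e-04  2.2e-03 -1.0e+00] F [ 0.96  0.05 -2.59] M [ 0.05 -0.05  0.03] w 0.0174 j [-0.51  0.54  0.51  1.72 -0.32  0.96 -0.22]
xyz [0.0043, 0.4374, -0.0048] rot [-0.0012, 0.0002, -0.0007] mm 131.2442795362094 deg 0.13089046791614417
```

step_arm(
  xyz=[
    [0.004,0.08,-0.005],
    [0.004,0.18,-0.005],
    [0.004,0.28,-0.005],
    [0.004,0.36,-0.005],
    [0.004,0.41,-0.005],
    [0.004,0.425,-0.005],
    [0.004,0.438,-0.005],
    [0.004,0.438,-0.005],
  ],
  rotation=[
    [0,0,0],
    [0,0,0],
    [0,0,0],
    [0,0,0],
    [0,0,0],
    [0,0,0],
    [0,0,0],
    [0,0,0],
  ],
)

```text
clock: 18.85
tcp_pos: [0.6446, 0.0275, 0.2033]
orientation: [-1.551, 0.274, -0.274]
contact_force: [-0.1, -0.5, -1.5]
grip_width: 0.0174
```

step_arm(
  xyz=[
    [0,0.003,0],
    [0,0.005,0],
    [0,0.005,0],
  ],
  rotation=[
    [0,0,0],
    [0,0,0],
    [0,0,0],
  ],
)

```text
clock: 19.23
tcp_pos: [0.6447, 0.0275, 0.202]
orientation: [-1.551, 0.273, -0.274]
contact_force: [-0.1, -0.5, -2.4]
grip_width: 0.0175
```

```bash
python3 -c "
from h import *
from bench import r
st()
f=r.grab_frame('side')['pixels'];crop(f,220,110,120,110,6,'pics/s15.png')
"
```

```text
t 19.225 pos [0.6447 0.0275 0.202 ] yaw -19.99 down [ 6.0e-04  2.5e-03 -1.0e+00] F [-0.14 -0.51 -2.4 ] M [ 0.03 -0.05  0.02] w 0.0175 j [-0.44  0.71  0.42  1.79 -0.41  0.73 -0.14]
```

View pics/s15.png

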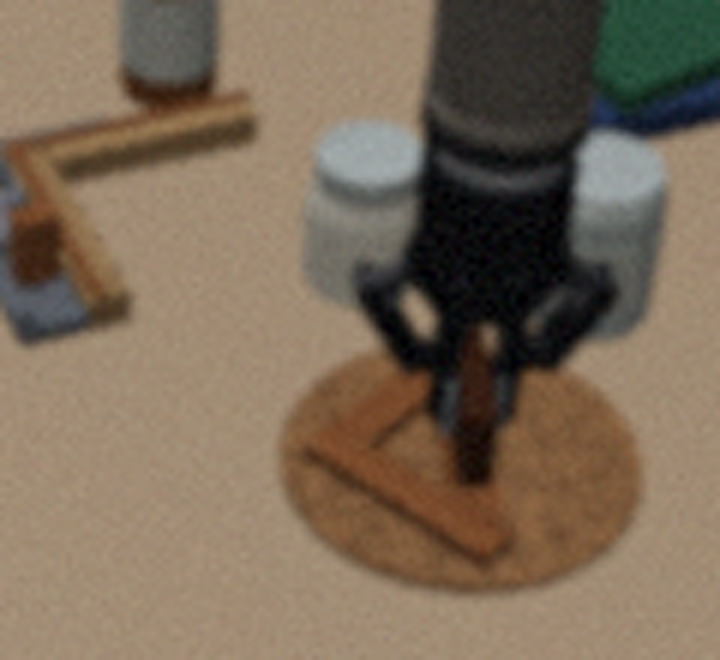

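Centred over the mat, about 1 mm up. Touch down and release.

step_arm(
  xyz=[
    [0,0.003,0],
    [0,0.005,0],
    [0,0.005,0],
  ],
  rotation=[
    [0,0,0],
    [0,0,0],
    [0,0,0],
  ],
)

```text
clock: 19.65
tcp_pos: [0.6448, 0.0275, 0.2012]
orientation: [-1.55, 0.273, -0.274]
contact_force: [-2.3, 0.9, 4.9]
grip_width: 0.0173
```

step_arm(
  xyz=[
    [0,0,0],
    [0,0,0],
    [0,0,0],
    [0,0,0],
    [0,0,0],
    [0,0,0],
  ],
  rotation=[
    [0,0,0],
    [0,0,0],
    [0,0,0],
    [0,0,0],
    [0,0,0],
    [0,0,0],
  ],
  grip=0.3,
)

```text
clock: 20.4
tcp_pos: [0.6448, 0.0276, 0.2011]
orientation: [-1.55, 0.273, -0.274]
contact_force: [0.2, 0.1, -0.1]
grip_width: 0.0599
```

```bash
python3 -c "
from h import *
st()"
```

```text
t 20.4 pos [0.6448 0.0276 0.2011] yaw -19.99 down [ 8.0e-04  2.8e-03 -1.0e+00] F [ 0.2   0.12 -0.07] M [-0.07  0.04 -0.01] w 0.0599 j [-0.44  0.71  0.42  1.79 -0.41  0.73 -0.14]
```

step_arm(
  xyz=[
    [0,-0.05,0],
    [0,-0.15,0],
    [0,-0.3,0],
    [0,-0.45,0],
    [0,-0.5,0],
    [0,-0.5,0],
  ],
  rotation=[
    [0,0,0],
    [0,0,0],
    [0,0,0],
    [0,0,0],
    [0,0,0],
    [0,0,0],
  ],
)

```text
clock: 21.15
tcp_pos: [0.6448, 0.0271, 0.3525]
orientation: [-1.549, 0.272, -0.276]
contact_force: [-0.2, -0.1, 0.4]
grip_width: 0.0599
```

```bash
python3 -c "
from h import *
from bench import r
st()
f=r.grab_frame('side')['pixels'];crop(f,200,100,150,120,5,'pics/s16.png')
f=r.grab_frame('top')['pixels'];crop(f,140,130,150,100,5,'pics/t16.png');np.save('pics/t16.npy',f)
go(.55,.14,.33,0)
"
```

```text
t 21.15 pos [0.6448 0.0271 0.3525] yaw -19.99 down [ 0.0031  0.0035 -1.    ] F [-0.18 -0.07  0.43] M [-0.06 -0.03  0.  ] w 0.0599 j [-0.51  0.52  0.53  1.71 -0.31  0.99 -0.22]
xyz [-0.423, 0.0681, 0.2457] rot [-0.0017, -0.222, -0.0011] mm 148.17328673239967 deg 19.979637447809832
```

View pics/s16.png

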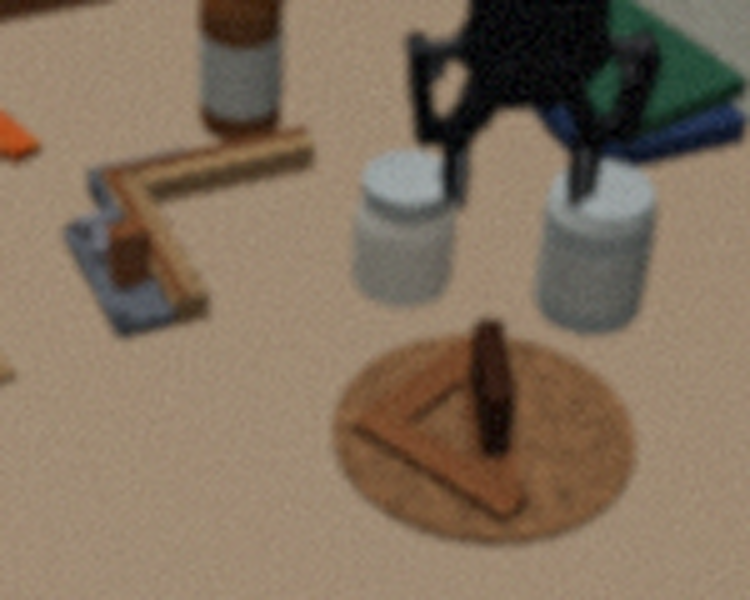

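View pics/t16.png

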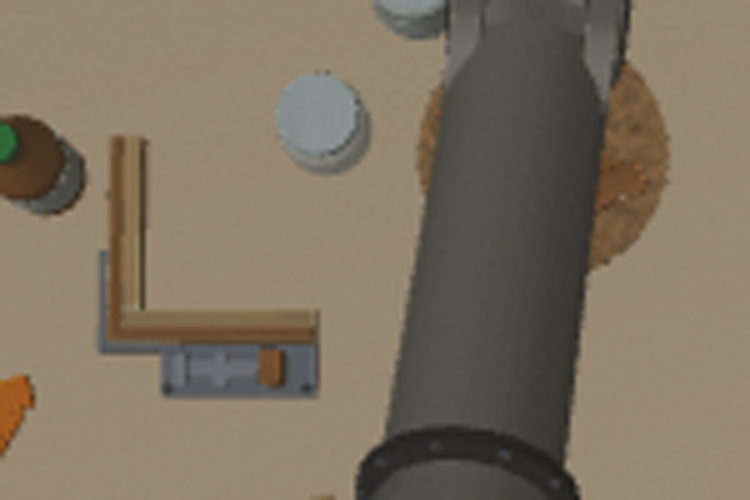

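```bash
python3 -c "
from h import *
go(.479,.18,.30,0)
"
```

```text
xyz [-0.6908, 0.1687, 0.2899] rot [-0.0017, -0.222, -0.0011] mm 230.37847925630513 deg 19.979637447809832
```

step_arm(
  xyz=[
    [-0.12,0.02,0.05],
    [-0.25,0.04,0.1],
    [-0.38,0.06,0.16],
    [-0.5,0.1,0.21],
    [-0.61,0.14,0.26],
    [-0.69,0.168,0.29],
    [-0.69,0.168,0.29],
    [-0.69,0.168,0.29],
  ],
  rotation=[
    [0,-0.04,0],
    [0,-0.08,0],
    [0,-0.12,0],
    [0,-0.16,0],
    [-0.001,-0.2,-0.001],
    [-0.002,-0.222,-0.001],
    [-0.002,-0.222,-0.001],
    [-0.002,-0.222,-0.001],
  ],
  grip=1,
)

```text
clock: 22.25
tcp_pos: [0.4799, 0.1793, 0.3002]
orientation: [-1.572, 0.001, -0.002]
contact_force: [0.8, -0.0, 0.1]
grip_width: -0.0004
```

```bash
python3 -c "
from h import *
st();go(.479,.18,.213,0)
"
```

```text
t 22.25 pos [0.4799 0.1793 0.3002] yaw -0.09 down [ 4.0e-04 -1.1e-03 -1.0e+00] F [ 0.81 -0.01  0.07] M [-0.06 -0.04  0.  ] w -0.0004 j [-0.82  0.37  0.41  2.06 -0.21  0.76 -0.28]
xyz [-0.0032, 0.2907, 0.0028] rot [0.0007, -0.001, 0.0003] mm 87.20761423747885 deg 0.11133049937102188
```

step_arm(
  xyz=[
    [-0.003,0.1,0],
    [-0.003,0.2,0],
    [-0.003,0.26,0],
    [-0.003,0.29,0],
    [-0.003,0.29,0],
  ],
  rotation=[
    [0,0,0],
    [0,0,0],
    [0,0,0],
    [0,0,0],
    [0,0,0],
  ],
)

```text
clock: 22.88
tcp_pos: [0.4796, 0.1785, 0.2131]
orientation: [-1.572, 0.002, -0.003]
contact_force: [-0.2, 0.1, 0.0]
grip_width: 0.0001
```

```bash
python3 -c "
from h import *
from bench import r
st();go(.479,.21,.213,0)
f=r.grab_frame('side')['pixels'];crop(f,200,100,100,90,7,'pics/s17.png')
"
```

```text
t 22.875 pos [0.4796 0.1785 0.2131] yaw -0.17 down [ 5.0e-04 -1.7e-03 -1.0e+00] F [-0.16  0.09  0.01] M [-0.02  0.05  0.02] w 0.0001 j [-0.75  0.51  0.34  2.1  -0.3   0.57 -0.2 ]
xyz [-0.0024, 0.0002, 0.105] rot [0.0011, -0.0019, 0.0003] mm 31.503090394181235 deg 0.19940517295656077
```

View pics/s17.png

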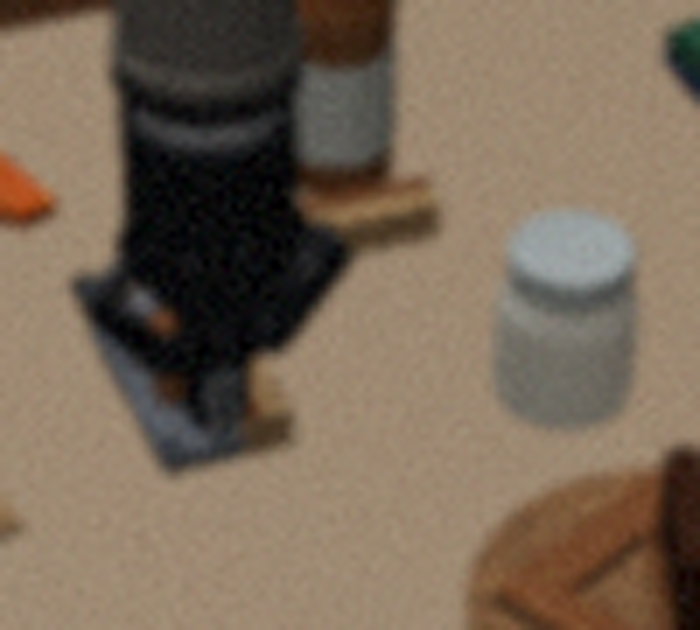

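step_arm(
  xyz=[
    [0,0,0.03],
    [0,0,0.06],
    [0,0,0.09],
    [0,0,0.11],
    [0,0,0.13],
    [0,0,0.15],
    [0,0,0.15],
  ],
  rotation=[
    [0,0,0],
    [0,0,0],
    [0,0,0],
    [0,0,0],
    [0,0,0],
    [0,0,0],
    [0,0,0],
  ],
)

```text
clock: 23.8
tcp_pos: [0.4798, 0.2244, 0.2135]
orientation: [-1.571, 0.0, -0.003]
contact_force: [0.2, -0.1, -0.3]
grip_width: 0.0001
```

```bash
python3 -c "
from h import *
st()
"
```

```text
t 23.8 pos [0.4798 0.2244 0.2135] yaw -0.11 down [ 1.3e-03 -6.0e-04 -1.0e+00] F [ 0.18 -0.07 -0.29] M [ 0.    0.   -0.02] w 0.0001 j [-0.82  0.53  0.34  2.06 -0.31  0.59 -0.27]
```

step_arm(
  xyz=[
    [0,0,0.01],
    [0,0,0.02],
    [0,0,0.03],
    [0,0,0.04],
    [0,0,0.04],
  ],
  rotation=[
    [0,0,0],
    [0,0,0],
    [0,0,0],
    [0,0,0],
    [0,0,0],
  ],
)

```text
clock: 24.42
tcp_pos: [0.4799, 0.2362, 0.2135]
orientation: [-1.572, 0.001, -0.003]
contact_force: [0.4, -4.3, 2.1]
grip_width: -0.0005
```

```bash
python3 -c "
from h import *
from bench import r
st()
f=r.grab_frame('side')['pixels'];crop(f,200,100,100,90,7,'pics/s18.png')
f=r.grab_frame('top')['pixels'];crop(f,150,150,90,80,7,'pics/t18.png')
"
```

```text
t 24.425 pos [0.4799 0.2362 0.2135] yaw -0.13 down [ 0.0012 -0.0013 -1.    ] F [ 0.37 -4.31  2.11] M [-0.9  -0.05 -0.06] w -0.0005 j [-0.84  0.54  0.34  2.05 -0.31  0.6  -0.29]
```

View pics/s18.png

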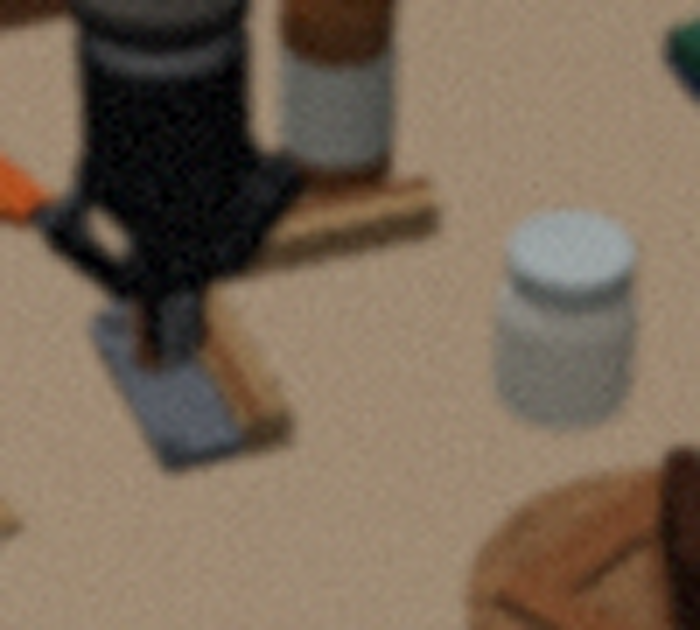

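View pics/t18.png

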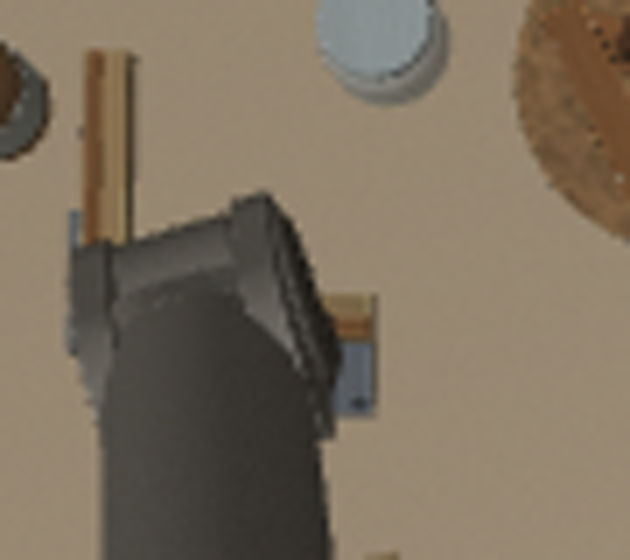

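step_arm(
  xyz=[
    [0,0,0.006],
    [0,0,0.012],
    [0,0,0.012],
  ],
  rotation=[
    [0,0,0],
    [0,0,0],
    [0,0,0],
  ],
)

```text
clock: 24.9
tcp_pos: [0.48, 0.2369, 0.2134]
orientation: [-1.576, 0.004, -0.004]
contact_force: [-0.2, -11.8, 7.6]
grip_width: -0.0003
```

```bash
python3 -c "
from h import *
st()
"
```

```text
t 24.9 pos [0.48   0.2369 0.2134] yaw -0.28 down [-0.     -0.0047 -1.    ] F [ -0.23 -11.82   7.64] M [-2.44  0.07  0.  ] w -0.0003 j [-0.85  0.54  0.35  2.05 -0.31  0.6  -0.3 ]
```

step_arm(
  xyz=[
    [0,0,0.007],
    [0,0,0.007],
    [0,0,-0.03],
    [0,0,-0.08],
    [0,-0.1,-0.12],
    [0,-0.25,-0.12],
    [0,-0.4,-0.12],
    [0,-0.5,-0.12],
    [0,-0.5,-0.12],
  ],
  rotation=[
    [0,0,0],
    [0,0,0],
    [0,0,0],
    [0,0,0],
    [0,0,0],
    [0,0,0],
    [0,0,0],
    [0,0,0],
    [0,0,0],
  ],
)

```text
clock: 26.02
tcp_pos: [0.4805, 0.2015, 0.3659]
orientation: [-1.572, 0.001, -0.007]
contact_force: [0.3, -0.3, -0.2]
grip_width: -0.0001
```

```bash
python3 -c "
from h import *
st(); go(.43,-.02,.36,0)
"
```

```text
t 26.025 pos [0.4805 0.2015 0.3659] yaw -0.28 down [ 0.004  -0.0011 -1.    ] F [ 0.27 -0.33 -0.18] M [ 0.01 -0.   -0.05] w -0.0001 j [-0.9   0.28  0.46  1.99 -0.16  0.9  -0.36]
xyz [-0.1647, 0.0197, -0.7392] rot [0.0007, -0.0031, 0.0025] mm 227.2745795956204 deg 0.3651089411553308
```

step_arm(
  xyz=[
    [-0.03,0,-0.15],
    [-0.06,0,-0.3],
    [-0.1,0,-0.45],
    [-0.14,0,-0.6],
    [-0.165,0.02,-0.74],
    [-0.165,0.02,-0.74],
    [-0.165,0.02,-0.74],
  ],
  rotation=[
    [0,0,0],
    [0,0,0],
    [0,0,0],
    [0,0,0],
    [0,0,0],
    [0,0,0],
    [0,0,0],
  ],
)

```text
clock: 26.9
tcp_pos: [0.4297, -0.0198, 0.3594]
orientation: [-1.572, 0.001, -0.006]
contact_force: [-0.4, -0.2, 0.5]
grip_width: -0.0001
```

```bash
python3 -c "
from h import *
from bench import r
st()
f=r.grab_frame('side')['pixels'];crop(f,195,90,190,145,4,'pics/s19.png')
f=r.grab_frame('top')['pixels'];crop(f,130,110,180,130,4,'pics/t19.png');np.save('pics/t19.npy',f)
crop(f,150,150,70,65,11,'pics/t19b.png',cornerlines([.5266,.327,np.radians(-90.4)],'top'))
"
```

```text
t 26.9 pos [ 0.4297 -0.0198  0.3594] yaw -0.28 down [ 3.2e-03 -9.0e-04 -1.0e+00] F [-0.37 -0.22  0.49] M [ 0.01  0.03 -0.01] w -0.0001 j [-0.64  0.13  0.6   2.19 -0.1   0.84  0.01]
```

View pics/s19.png

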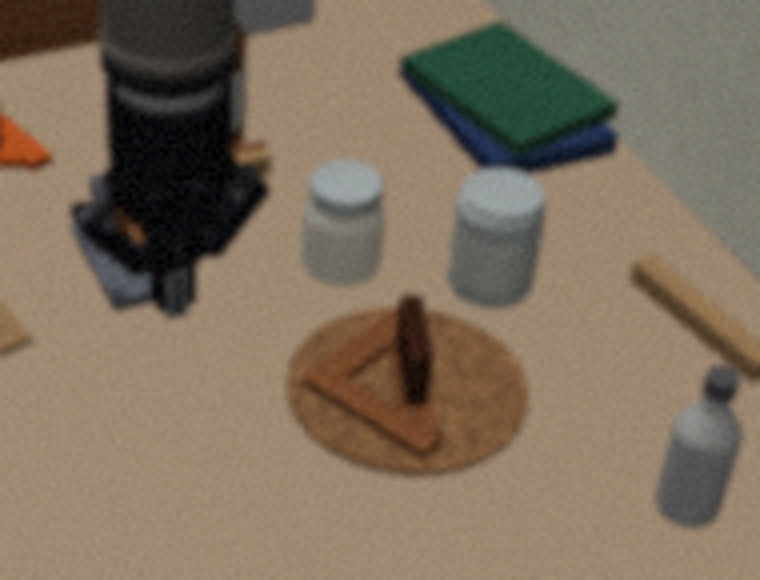

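View pics/t19.png

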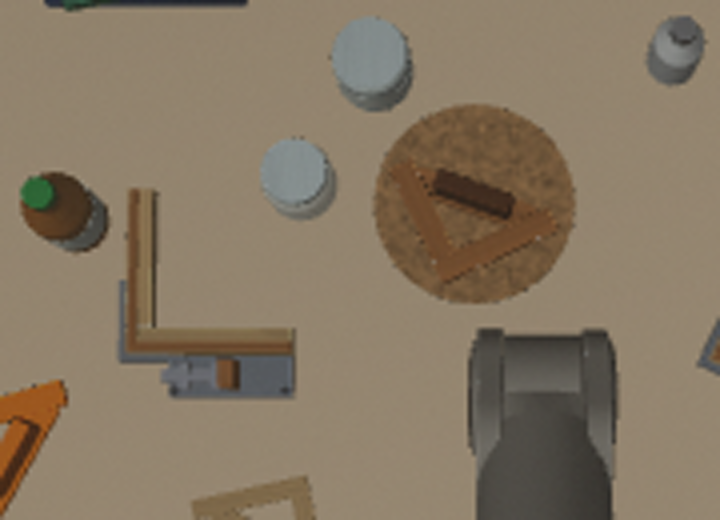

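View pics/t19b.png

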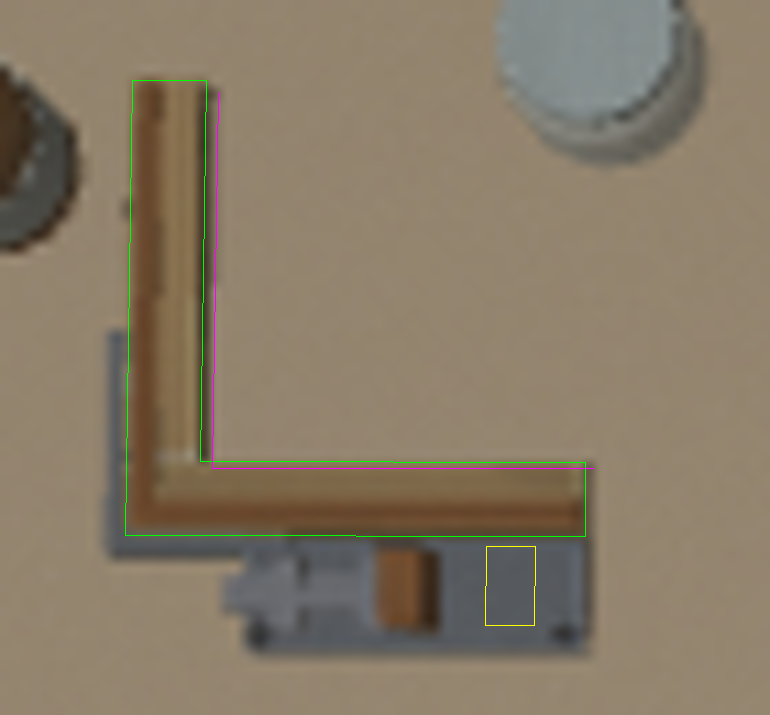

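```bash
python3 -c "
from bench import r
print(r.hand_in())
"
```

```text
the job is handed in; nothing more can be done
None
```

I did the whole job in one run and handed it in at about 27 s, inside the 69 s limit. The hand-in gave no verdict.

- **Pressing:** I picked up the dark-wood square by its handle. I pressed it into corner a for over 3 s at about 3–6 N on each rail. I trimmed the turn until the twisting moment was near zero, and both pictures showed no gaps.
- **Mat:** I set the square down and let go. The pictures show it lying flat, with its handle within about 10 mm of the mat's centre.
- **Bolt:** I pushed corner a's bolt with closed fingers until it hit a hard stop at about 12 N. Its knob now sits the same distance along the rail as corner b's pushed-in knob, at about 17.5 camera pixels on each after correcting for viewing angle.
- **Everything else:** I never touched corner b. The bystanders visible in the last pictures look unmoved. The arm finished clear of everything.

Two measurements disagreed:
- **Side camera:** it sat roughly 3 mm off from the top camera, so I used the top view and the contact forces.
- **Corner a's bolt:** its knob looked already about 8 mm in at the start, not fully pulled out.

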